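# Shut up the tea box and park the toast board on its domed lid

## Robot

A 7-joint arm with a two-finger parallel gripper is mounted at the origin on the work surface. World frame = base frame: x ahead of the robot, y to its left, z up, the work surface at z = 0. Lengths are in m, angles in rad, forces in N, time in s.
With the tool pointing down it reaches from about 0.4 to 0.875 m from the base axis. Payload 6.5 kg.
Tool frame: the origin (TCP) lies at the very end of the fingers, on their centre line; the grasp point (between the pads) lies 19 mm behind it; z points along the fingers, y is the direction in which the jaws open and shut (so a half turn about z gives the same grasp; the last joint's range is limited). The gripper opens to 88 mm and grips with 3 to 60 N. Pads are 18 mm wide; open, the fingers measure 123 mm over their backs; the gripper's body (75 mm by 187 mm) begins 45 mm behind the grasp point.
Start: joints at [1.154, 0.536, -0.004, 1.538, 0.003, 1.067, -0.071], TCP at [0.223, -0.61, 0.239] pointing down, gripper open.
Joint ranges: [-2.7, 2.7], [-0.37, 2.16], [-1.27, 1.26], [0.24, 2.4], [-1.31, 4.45], [0.19, 1.91], [-2.76, 2.76]. Speed limits (rad/s): [2.39, 2.39, 3.14, 3.14, 3.14, 3.14, 3.14].

## Interface

Orientations are given as a rotation vector (axis times angle).
In Python, from workcell import robot gives the robot as it stands. The module is installed in compiled form; this text tells all that it offers.
- The arm moves only by the tool move_arm, never from a script. Its argument "series" is a list of rows, each an object with "offset": the shift along the world's x, y, z in mm, a list of three; "rotation": the turn, a rotation vector about the world's x, y, z in degrees, a list of three; "hand": the opening, from -1 (shut) to 1 (fully open). A call has 1 to 12 rows; each row shifts and turns the pose as measured when the row begins; what a row does not reach is not made up. A row lasts 1/12 s, in which the tool goes at most 41.7 mm and 7.16 degrees, less where a joint would pass 70% of its speed; a pose out of reach is approached as far as the arm can. A call with a gripper value outside its range is refused whole. The fingers move at their own pace and stop on an object; "newtons" is the grip in N (left out, the last holds). Time passes only in rows, so rows that do not move let the fingers close. It gives the time, the measured TCP pose, the force and the opening at its end, in the units of the state.
- robot.get_state(): the state, without advancing time (a new reading comes with each control period).
- robot.snapshot(name): name is "scene" or "side" or "wrist"; returns a dict with "pixels" (400x640x3 uint8, red, green, blue), "mtx" (3x3 intrinsics, pixels), "dist" ([k1, k2, p1, p2, k3] as OpenCV has them; the pictures are not rectified), "R" (3x3) and "t" (3): a world point X has camera coordinates R X + t. Camera axes: x right, y down, z forward; pixel columns grow to the right and rows downward; lengths in m; the calibration is good to about 2 mm. A picture is of the moment at which its call begins. There is no depth.
- robot.job_done(): hands the job in, once; it reports no verdict.
The state is a dict: "clock": time; "joint_pos": joint angles; "joint_vel": joint speeds; "tau": joint torques, N m; "position": TCP position; "ee_rot": TCP orientation; "force": force on the tool from outside, world axes, zero at the start; "moment": the same for the moment, N m; "width": opening from 0.0 (shut) to 1.0 (fully open).
Only numpy, scipy, OpenCV 4.12 (cv2) and the standard library are available. Lean on these libraries where they do the work, as an engineer would, in place of code of your own. Each camera call takes 0.05 s, during which the arm holds its last target.

## Task

Breakfast is over: swing the tea box's brass hasp down over its catch, flat against the box. Then, without lifting it, slide the toast board off the black stand onto the top of the box's domed lid, so that it balances there, centred across the crown, level and at rest, clear of the stand. Leave everything else on the table as it is.

Things in the scene. Friction and masses are not known exactly. Their poses are not given: they have to be found in the camera images.
- tea_box: Fixed tea box: dark wood base, green barrel-domed lid (shut, does not open), brass trim; 156 mm along its x, 164 along its y, 130 high. Origin: centre of underside. The lid is a half cylinder, radius 80 mm, axis along the box's x at z = 50 mm: its crown is the line y = 0, z = 130 mm. Front: the upright end face at x = -78 mm with the hasp, facing the robot, at most 0.2 rad askew.
- hasp (a joint): Brass strap 36 mm wide, 70 long, 4 thick, 10 mm lip outward at its end. Hinge line along the box's y at x = -79, z = 105 mm in its frame. 0 rad: hangs straight down, flat on the front face over the catch (steel staple, sticks out 11 mm at z = 44 mm); 1.57: straight out to the box's -x; more: also upwards (stop at 2.0). Stiff hinge (0.035 N m): stays where left.
- hasp_end (a point): The middle of the hasp's free end, 70 mm from the hinge line.
- stand: Black fixed display stand with a flat top, beside the tea box on its +y or -y side, square with it. Top 130 mm along its x, 160 along its y, 127 mm above the table (3 mm below the lid's crown). Origin: centre of underside. Its top's edge lies 84 to 88 mm from the crown line, seen from above.
- board: Pale wooden toast board lying on the stand: 120 mm along its x, 160 along its y, 18 thick, about 0.26 kg. Origin: centre of its underside; z up. On the dome it rocks: resting d off the crown it tilts about d / 80 mm. With its middle on the crown its rear edge is only 4 to 8 mm beyond the stand's edge.
- caddy: Plywood cutlery caddy, 120 x 110 mm, 75 mm high, the cutlery in it reaching up to 105 mm; fixed on the other side of the tea box. Origin: centre of its underside.
- coffee_cup: White coffee cup, 88 mm wide, 55 mm high; a bystander. Origin: centre of its underside.
- sauce_bottle: Red sauce bottle, 56 mm wide, 170 mm high; a bystander. Origin: centre of its underside.
- jam_jar: Jam jar with a red lid, 60 mm wide, 80 mm high; a bystander. Origin: centre of its underside.
- pepper_mill: Dark wooden pepper mill, 52 mm wide, 142 mm high; a bystander. Origin: centre of its underside.
- salt_pot: Glass salt pot with a steel cap, 40 mm wide, 65 mm high; a bystander. Origin: centre of its underside.
Not all that is in view belongs to the job. There is more than one size of the board; the one meant has the size given above.

How it is judged:
By the outcome, as a careful person would: the job done as asked, in the order asked, and still so for the second after the job is handed in, with the robot touching nothing.
It also fails if it takes over 67 s, if anything falls off the work surface, if the arm or the gripper's body presses on something with over 40 N, if the wrist force passes 120 N, or if a joint passes its speed limit or range.

## Working session

There is one attempt and no reset: what is moved stays moved. The work goes in short steps, Python scripts to look and compute and a tool call to move; the robot and the scene stay as the last step left them, time stands still between calls to the robot, and variables do not carry over. Pictures are saved under pics/ and viewed, and the job is handed in when it is done.

Besides the shell and the picture viewer there is one more tool, called after "Call:" by a JSON object that holds its "api" and its "payload", one argument or row to a line. move_arm: Moves the arm, as the interface text tells. Its arguments: {"type":"object","properties":{"series":{"type":"array"},"newtons":{"type":"number"}},"required":["series"]}

```bash
mkdir -p pics; ls; python3 - <<'E'
from workcell import robot
import cv2
for n in ["scene","side","wrist"]:
    s=robot.snapshot(n); cv2.imwrite(f"pics/{n}0.png",s["pixels"][:,:,::-1])
    print(n,s["mtx"].round(1).tolist(),s["dist"],s["R"].round(3).tolist(),s["t"].round(3))
st=robot.get_state(); print(st)
E
```

```text
pics
scene [[421.9, 0.0, 321.6], [0.0, 421.9, 210.8], [0.0, 0.0, 1.0]] [0.03369218 0.         0.         0.         0.        ] [[0.587, 0.809, -0.023], [0.445, -0.347, -0.826], [-0.676, 0.474, -0.564]] [-0.287 -0.157  1.731]
side [[442.6, 0.0, 315.7], [0.0, 442.6, 196.5], [0.0, 0.0, 1.0]] [-0.10207773  0.          0.          0.          0.        ] [[-0.92, -0.392, -0.003], [-0.253, 0.6, -0.759], [0.3, -0.697, -0.651]] [0.448 0.213 0.99 ]
wrist [[342.9, 0.0, 321.2], [0.0, 342.9, 198.0], [0.0, 0.0, 1.0]] [-0.07199818  0.          0.          0.          0.        ] [[0.343, -0.939, -0.001], [-0.889, -0.325, 0.323], [-0.304, -0.11, -0.946]] [-0.649 -0.044  0.392]
{'clock': 0.15, 'joint_pos': array([ 1.15378264,  0.53697591, -0.00440903,  1.53861114,  0.00261688,
        1.06728884, -0.07121786]), 'joint_vel': array([-0.000458  , -0.00121214, -0.00011748, -0.00371336,  0.00120745,
       -0.00075693, -0.00085921]), 'tau': array([ 1.63186007e-03, -5.71329331e+01,  9.92120951e-01, -2.51826203e+01,
       -5.60930197e-02,  1.52346818e-02,  1.36177864e-04]), 'position': array([ 0.22319733, -0.6099956 ,  0.2380648 ]), 'ee_rot': array([-3.09216546e+00, -5.48076668e-01,  5.43230160e-04]), 'force': array([-0.73043849,  0.00829358, -0.3505832 ]), 'moment': array([-0.01640446,  0.02156091,  0.03350994]), 'width': 0.9995828645102197}
```

View pics/scene0.png

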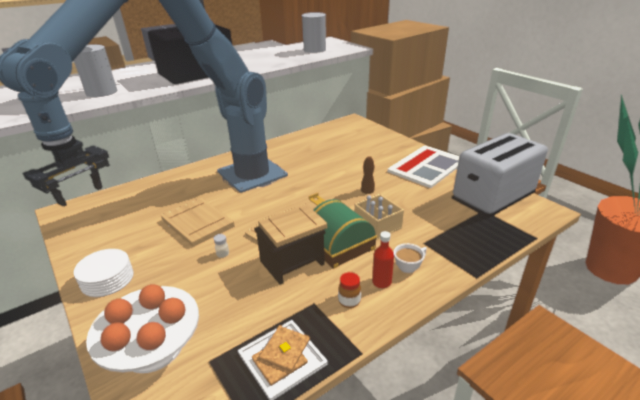

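View pics/side0.png

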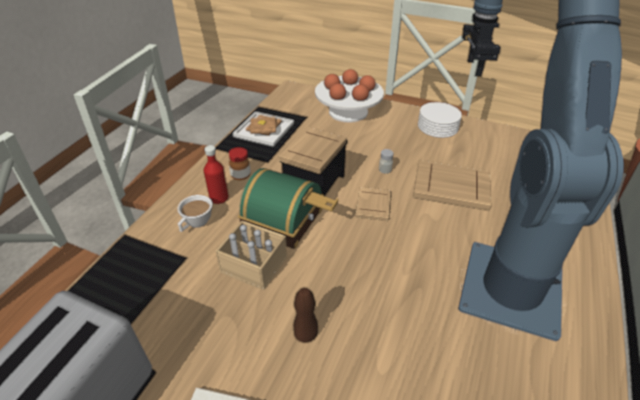

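View pics/wrist0.png

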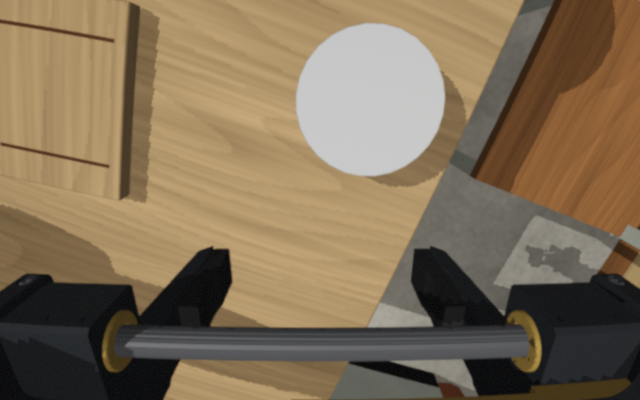

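The scene view shows the dome at (342,228), the stand with a board at (292,235), the hasp raised at (318,200) and the caddy at (380,212). The bottle is at (383,262), the cup at (408,257) and the salt pot at (220,245). There are three board candidates: one on the stand (292,224), a larger one on the table (198,222), and a thin outline near (262,235). I'll enlarge the pictures to check.

```bash
python3 - <<'E'
import cv2
a=cv2.imread("pics/scene0.png"); cv2.imwrite("pics/scene0c.png",cv2.resize(a[170:300,210:410],None,fx=4,fy=4,interpolation=cv2.INTER_CUBIC))
a=cv2.imread("pics/side0.png"); cv2.imwrite("pics/side0c.png",cv2.resize(a[120:270,200:400],None,fx=4,fy=4,interpolation=cv2.INTER_CUBIC))
E
```

```text
(no output)
```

View pics/scene0c.png

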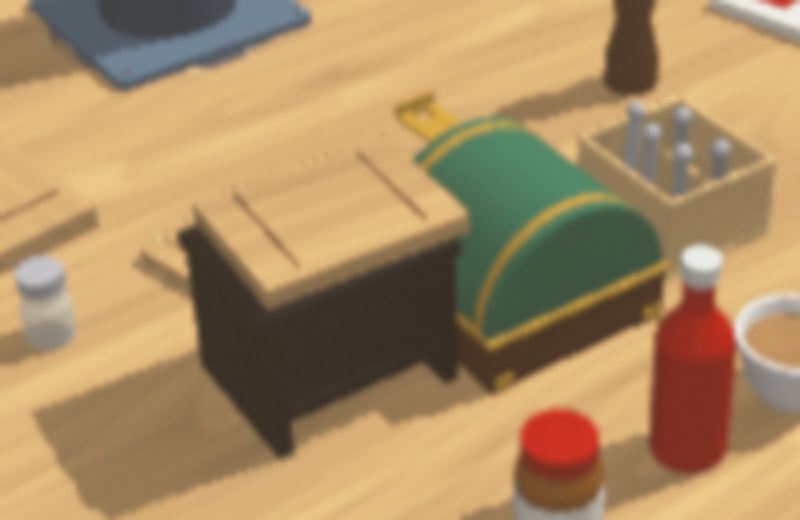

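View pics/side0c.png

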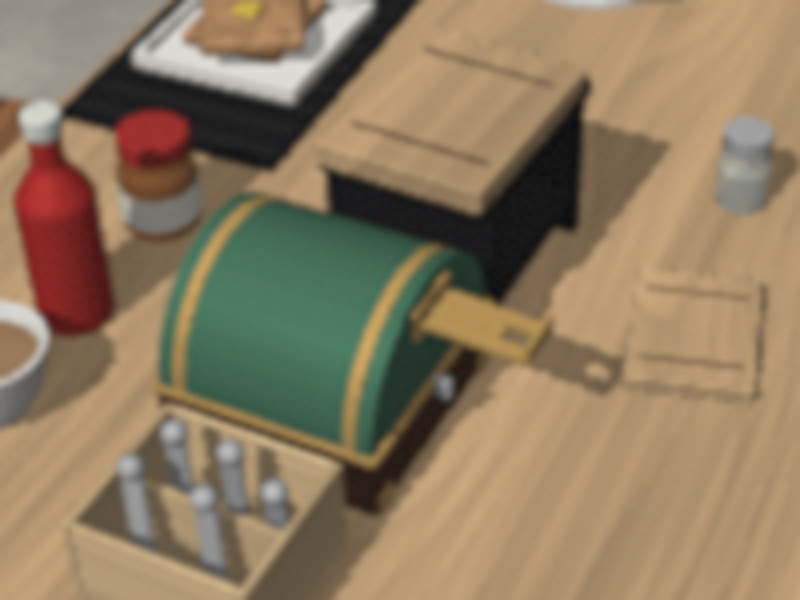

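```bash
cat > h.py <<'E'
from workcell import robot
import cv2, numpy as np, pickle
from scipy.optimize import least_squares
def proj(c,X):
    return cv2.projectPoints(np.asarray(X,float).reshape(-1,1,3),cv2.Rodrigues(c["R"])[0],c["t"],c["mtx"],c["dist"])[0].reshape(-1,2)
def place(p,L):  # p x,y,yaw ; L local pts
    c,s=np.cos(p[2]),np.sin(p[2]); L=np.asarray(L,float).reshape(-1,3)
    return np.c_[p[0]+c*L[:,0]-s*L[:,1],p[1]+s*L[:,0]+c*L[:,1],L[:,2]]
def ray(c,uv,z):
    n=cv2.undistortPoints(np.array([[uv]],float),c["mtx"],c["dist"]).ravel()
    d=c["R"].T@np.array([n[0],n[1],1]); o=-c["R"].T@c["t"]; return o+d*(z-o[2])/d[2]
def snap(n,f=None):
    s=robot.snapshot(n)
    if f: cv2.imwrite(f,s["pixels"][:,:,::-1])
    return s
E
python3 - <<'E'
from h import *
C={n:robot.snapshot(n) for n in["scene","side"]}
pickle.dump({k:{a:b for a,b in v.items() if a!="pixels"} for k,v in C.items()},open("cal.pkl","wb"))
S=lambda u,v:("scene",210+u/4,170+v/4)
D=lambda u,v:("side",200+u/4,120+v/4)
box=[(D(375,462),(-.078,.082,.05)),(D(160,388),(.078,.082,.05)),(S(490,345),(.078,-.082,.05)),(S(665,265),(.078,.082,.05))]
def fit(obs,p0):
    f=lambda p:np.concatenate([proj(C[o[0]],place(p,[L]))[0]-o[1:] for o,L in obs])
    r=least_squares(f,p0); print(r.x.round(4),r.fun.round(1)); return r.x
b=fit(box,[.7,0,0])
brd=[(S(270,290),(.06,-.08,.145)),(S(197,210),(-.06,-.08,.145)),(S(468,215),(.06,.08,.145)),(D(585,78),(-.06,-.08,.145)),(D(480,198),(-.06,.08,.145)),(D(318,150),(.06,.08,.145))]
q=fit(brd,[.7,-.2,0])
for o,L in brd: print(o[0],ray(C[o[0]],o[1:],.145).round(3),place(q,[L]).round(3))
# board in box frame
d=q[:2]-b[:2];c,s=np.cos(b[2]),np.sin(b[2]);print("board in box",c*d[0]+s*d[1],-s*d[0]+c*d[1],q[2]-b[2])
E
```

```text
[ 0.5873 -0.006  -0.0102] [ 0.2 -0.7 -2.1 -0.1 -0.6 -0.5 -1.1 -1.6]
[ 0.562  -0.153  -0.0459] [-0.6 -1.2 -2.4 -2.7 -0.1 -2.8 -1.6 -2.2 -0.4 -0.3 -2.1 -0.4]
scene [ 0.624 -0.237  0.145] [[ 0.618 -0.236  0.145]]
scene [ 0.514 -0.231  0.145] [[ 0.498 -0.23   0.145]]
scene [ 0.636 -0.084  0.145] [[ 0.626 -0.076  0.145]]
side [ 0.491 -0.222  0.145] [[ 0.498 -0.23   0.145]]
side [ 0.504 -0.07   0.145] [[ 0.506 -0.07   0.145]]
side [ 0.62  -0.076  0.145] [[ 0.626 -0.076  0.145]]
board in box -0.023870704882584512 -0.147259971546792 -0.03573109591283749
```

The target is the board on the stand at scene (292,224): its fitted corner spacing matches 120x160 mm. The small one at side (375,203) and the large one on the table at scene (198,222) don't fit. I'll move above the scene for a close wrist view before I touch anything.

Call:
{"api": "move_arm", "payload": {
  "series": [
    {"offset": [0,0,40],"rotation": [0,0,0],"hand": 1},
    {"offset": [0,10,40],"rotation": [0,0,-5],"hand": 1},
    {"offset": [10,20,35],"rotation": [0,0,-5],"hand": 1},
    {"offset": [15,30,20],"rotation": [0,0,-5],"hand": 0},
    {"offset": [20,35,10],"rotation": [0,0,-5],"hand": -1},
    {"offset": [20,36,0],"rotation": [0,0,0],"hand": -1},
    {"offset": [20,36,0],"rotation": [0,0,0],"hand": -1},
    {"offset": [20,36,0],"rotation": [0,0,0],"hand": -1},
    {"offset": [20,36,0],"rotation": [0,0,0],"hand": -1},
    {"offset": [20,36,0],"rotation": [0,0,0],"hand": -1},
    {"offset": [20,36,0],"rotation": [0,0,0],"hand": -1},
    {"offset": [20,36,0],"rotation": [0,0,0],"hand": -1}
  ],
  "newtons": 20
}}

```text
clock: 1.25
position: [0.4011, -0.2582, 0.3879]
ee_rot: [-3.14, 0.055, -0.007]
force: [1.7, -0.6, 0.5]
width: 0.343
```

Call:
{"api": "move_arm", "payload": {
  "series": [
    {"offset": [20,36,0],"rotation": [0,0,0],"hand": -1},
    {"offset": [20,36,0],"rotation": [0,0,0],"hand": -1},
    {"offset": [20,36,0],"rotation": [0,0,0],"hand": -1},
    {"offset": [20,36,0],"rotation": [0,0,0],"hand": -1},
    {"offset": [20,30,0],"rotation": [0,0,0],"hand": -1},
    {"offset": [0,0,0],"rotation": [0,0,0],"hand": -1}
  ]
}}

```text
clock: 1.75
position: [0.503, -0.071, 0.3893]
ee_rot: [-3.139, 0.038, -0.014]
force: [-0.5, 0.2, -0.6]
width: 0.006
```

```bash
python3 - <<'E'
from h import *
s=snap("wrist","pics/w1.png"); pickle.dump(s,open("w1.pkl","wb"))
st=robot.get_state(); print(st["clock"],st["position"],st["ee_rot"],st["force"],st["joint_pos"])
E
```

```text
1.8 [ 0.50171253 -0.07406231  0.38916905] [-3.14016381  0.0419724  -0.01201269] [ 0.76133201 -0.06762478  1.17456622] [ 0.35872931  0.17141635 -0.34430337  1.69872712  0.05901854  1.27416169
 -1.59527038]
```

View pics/w1.png

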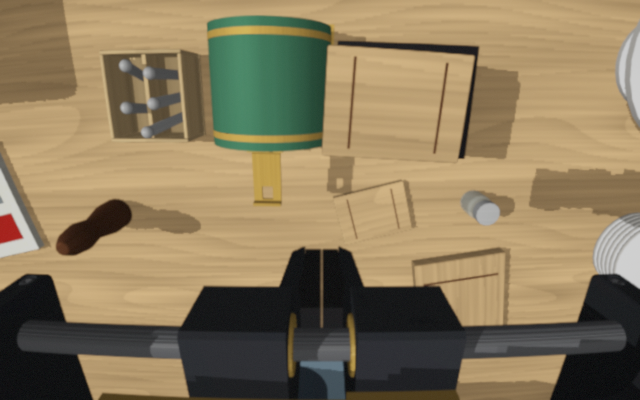

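```bash
python3 - <<'E'
import cv2
a=cv2.imread("pics/w1.png"); cv2.imwrite("pics/w1c.png",cv2.resize(a[5:215,200:500],None,fx=2.6667,fy=2.6667,interpolation=cv2.INTER_CUBIC))
E
```

```text
(no output)
```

View pics/w1c.png

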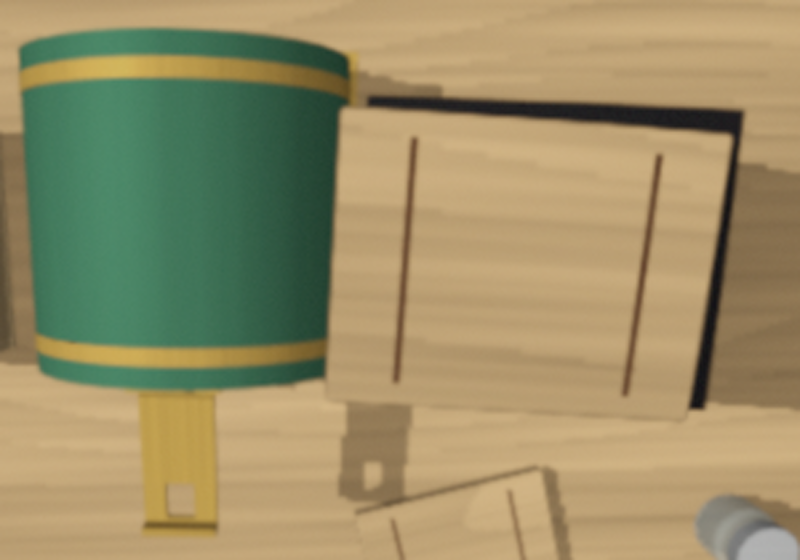

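The view shows the dome at crop (180,210), the hasp end at crop (180,528) and the board askew on the stand. The board's corners are at crop (342,108), (732,133), (688,416) and (326,400). The stand's corners are at (368,97), (742,112) and (705,407). Next I'll fit the poses.

```bash
cat > fit1.py <<'E'
from h import *
w=pickle.load(open("w1.pkl","rb")); cal=pickle.load(open("cal.pkl","rb"))
C=dict(cal,w=w)
W=lambda u,v:np.array([200+u/2.6667,5+v/2.6667])
def fit(obs,p0,z=0):
    f=lambda p:np.concatenate([proj(w,place(p,[L]))[0]-W(*o) for o,L in obs])
    r=least_squares(f,p0); print(r.x.round(4),r.fun.round(1)); return r.x
q=fit([((342,108),(.06,.08,.145)),((732,133),(.06,-.08,.145)),((688,416),(-.06,-.08,.145)),((326,400),(-.06,.08,.145))],[.56,-.15,0])
s=fit([((368,97),(.065,.08,.127)),((742,112),(.065,-.08,.127)),((705,407),(-.065,-.08,.127))],[.56,-.16,0])
a=np.linspace(-1.2,1.2,400)
def arc(x): return np.c_[np.full_like(a,x),.08*np.sin(a),.05+.08*np.cos(a)]
fr=[W(*p) for p in [(40,372),(100,384),(180,390),(260,386),(320,378)]]; fa=[W(*p) for p in [(22,45),(90,32),(180,28),(270,33),(350,50)]]
xs=np.linspace(-.078,.078,40)
def f(p):
    r=[]
    for pts,x in((fr,-.078),(fa,.078)):
        P=proj(w,place(p,arc(x)))
        for t in pts:
            d=t-P; r.append(np.hypot(*d.T).min())
    # left silhouette: max-left extents
    for t,x in ((W(22,45),.078),(W(40,365),-.076),(W(350,50),.078)):
        P=proj(w,place(p,arc(x)));  r.append((P[:,0].min() if t[0]<250 else P[:,0].max())-t[0])
    return np.array(r)
r=least_squares(f,[.587,-.006,0]); b=r.x; print("box",b.round(4),r.fun.round(1))
for n,p in(("board",q),("stand",s)):
    d=p[:2]-b[:2];c,sn=np.cos(b[2]),np.sin(b[2]);print(n,"in box",(c*d[0]+sn*d[1]).round(4),(-sn*d[0]+c*d[1]).round(4),(p[2]-b[2]).round(4))
def h(p): # hasp theta, with box b
    th=p[0]; L=.07
    e=[(-.079-L*np.sin(th),y,.105-L*np.cos(th)) for y in(.018,-.018)]
    return (proj(w,place([b[0]+p[1],b[1]+p[2],b[2]],e))-[W(145,525),W(217,528)]).ravel()
for t in(1.3,1.45,1.57,1.7,1.9): print(t,h([t,0,0]).round(1))
E
python3 fit1.py
```

```text
[ 0.5623 -0.1559 -0.07  ] [-0.6 -0.7  0.4 -0.7  0.1  1.2  0.2  0.6]
[ 0.5649 -0.1689 -0.0395] [-0.6 -0.   0.6 -1.   0.   1.2]
box [ 0.5867 -0.0061 -0.055 ] [ 0.9  3.   2.8  3.5  3.3  1.9  3.6  2.8  1.9  1.8  0.7  0.3 -1.3]
board in box -0.0161 -0.151 -0.015
stand in box -0.0128 -0.1638 0.0155
1.3 [ 2.9 -5.6  1.8 -5.9]
1.45 [ 1.6 -1.8  1.  -2.1]
1.57 [0.5 0.6 0.3 0.3]
1.7 [-0.8  2.4 -0.4  2.1]
1.9 [-2.9  3.6 -1.7  3.3]
```

```bash
cat >> fit1.py <<'E'
print("joint")
so=[((368,97),(.065,.08,.127)),((742,112),(.065,-.08,.127)),((705,407),(-.065,-.08,.127))]
S=lambda u,v:("scene",np.array([210+u/4,170+v/4])); D=lambda u,v:("side",np.array([200+u/4,120+v/4]))
def g(p): # box x,y,yaw, stand dx,dy, lid half
    bb=p[:3]; c,sn=np.cos(p[2]),np.sin(p[2]); r=[]
    sp=[bb[0]+c*p[3]-sn*p[4],bb[1]+sn*p[3]+c*p[4],p[2]]
    for o,L in so: r+=list(proj(w,place(sp,[L]))[0]-W(*o))
    for pts,x in((fr,-p[5]),(fa,p[5])):
        P=proj(w,place(bb,arc(x)))
        n=np.gradient(P,axis=0); n=np.c_[-n[:,1],n[:,0]]/np.hypot(*n.T)[:,None]
        for t in pts:
            d=t-P; i=np.hypot(*d.T).argmin(); r.append(d[i]@n[i])
    for t,x in ((W(22,45),p[5]),(W(40,365),-p[5]),(W(350,50),p[5])):
        P=proj(w,place(bb,arc(x)));  r.append((P[:,0].min() if t[0]<250 else P[:,0].max())-t[0])
    r+=list((proj(w,place(bb,[(-.149,.018,.105),(-.149,-.018,.105)]))-[W(145,525),W(217,528)])[:,0])
    return np.array(r)
r=least_squares(g,[.587,-.006,-.05,-.01,-.165,.078]); print(r.x.round(4),r.fun.round(1))
b=r.x[:3]
d=q[:2]-b[:2];c,sn=np.cos(b[2]),np.sin(b[2]);print("board in box",(c*d[0]+sn*d[1]).round(4),(-sn*d[0]+c*d[1]).round(4),(q[2]-b[2]).round(4))
for t in(1.3,1.57,1.9): print(t,h([t,0,0]).round(1))
# overlay
im=w["pixels"][:,:,::-1].copy(); im=cv2.resize(im,None,fx=2.6667,fy=2.6667)
def pl(X,col): cv2.polylines(im,[np.int32(proj(w,X)*2.6667)],False,col,1)
for x in(-r.x[5],r.x[5]): pl(place(b,arc(x)),(0,0,255))
pl(place(q,[(.06,.08,.145),(.06,-.08,.145),(-.06,-.08,.145),(-.06,.08,.145),(.06,.08,.145)]),(255,0,0))
pl(place(b,[(-.08,0,.13),(.08,0,.13)]),(255,255,255))
cv2.imwrite("pics/ov1.png",im[13:573,533:1333])
np.save("b.npy",b)
E
python3 fit1.py|sed -n '/joint/,$p'
```

```text
joint
[ 0.5873 -0.0057 -0.0488 -0.0142 -0.1639  0.075 ] [-0.2 -0.9  0.9 -0.4 -0.7  1.7 -1.2  0.3 -0.2  0.4  0.3  0.4 -1.2 -0.5
  0.3  1.3  0.1  0.2 -2.1  0.8  0.7]
board in box -0.0177 -0.1513 -0.0212
1.3 [ 3.3 -5.9  2.2 -6.4]
1.57 [ 0.8  0.2  0.7 -0.3]
1.9 [-2.6  3.2 -1.3  2.8]
```

View pics/ov1.png

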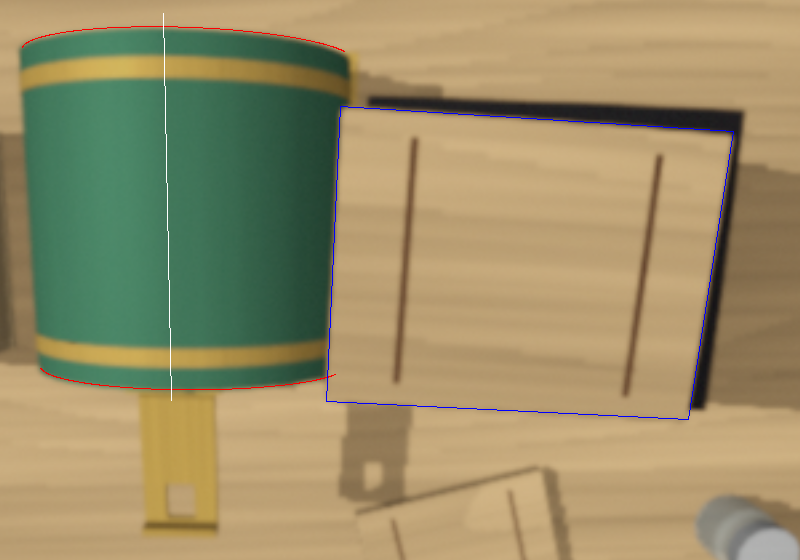

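The overlay matches well. In world coordinates the box is at (0.587,-0.006) with yaw -0.049. The board's middle is 151 mm from the crown, turned -0.021 relative to the box. The hasp stands at about 1.57 rad. I'll tilt the tool 25° and come down over the hasp.

Call:
{"api": "move_arm", "payload": {
  "series": [
    {"offset": [-6,10,-25],"rotation": [0,-6,0],"hand": -1},
    {"offset": [-6,10,-25],"rotation": [0,-6,0],"hand": -1},
    {"offset": [-6,10,-25],"rotation": [0,-6,0],"hand": -1},
    {"offset": [-6,10,-25],"rotation": [0,-6,0],"hand": -1},
    {"offset": [-6,10,-25],"rotation": [0,-1,0],"hand": -1},
    {"offset": [-6,10,-25],"rotation": [0,0,0],"hand": -1},
    {"offset": [-6,10,-25],"rotation": [0,0,0],"hand": -1},
    {"offset": [-2,5,-25],"rotation": [0,0,0],"hand": -1},
    {"offset": [0,0,0],"rotation": [0,0,0],"hand": -1}
  ]
}}

```text
clock: 2.55
position: [0.4542, -0.0118, 0.1953]
ee_rot: [3.062, -0.059, 0.686]
force: [-0.2, -0.2, 0.7]
width: 0.007
```

```bash
python3 - <<'E'
from h import *
st=robot.get_state(); print(st["clock"],st["position"],st["ee_rot"],st["force"],st["joint_pos"])
from scipy.spatial.transform import Rotation as R
print(R.from_rotvec(st["ee_rot"]).as_matrix().round(3))
b=np.load("b.npy"); print(place(b,[(-.129,0,.12),(-.0915,0,.07)]))
s=snap("side"); cv2.imwrite("pics/s2.png",cv2.resize(s["pixels"][100:270,180:440,::-1],None,fx=3,fy=3))
E
```

```text
2.55 [ 0.45416019 -0.01182145  0.19533257] [ 3.06155097 -0.0585444   0.68587586] [-0.18987143 -0.17281488  0.6673435 ] [ 0.2561345   0.11245343 -0.39024346  2.39531455  0.48353938  0.23046056
 -2.18039466]
[[ 0.904 -0.037  0.426]
 [-0.036 -0.999 -0.012]
 [ 0.427 -0.005 -0.904]]
[[ 0.45849938  0.00064057  0.12      ]
 [ 0.49595466 -0.00119012  0.07      ]]
```

View pics/s2.png

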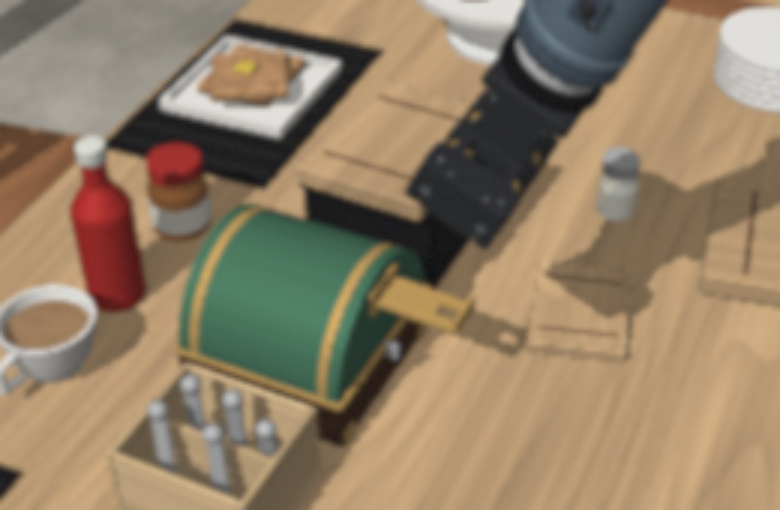

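Joint 4 is close to its limit at this tilt, so I'll go back to about 12°.

Call:
{"api": "move_arm", "payload": {
  "series": [
    {"offset": [1,3,0],"rotation": [0,6,0],"hand": -1},
    {"offset": [1,4,-5],"rotation": [0,6,0],"hand": -1},
    {"offset": [1,4,-20],"rotation": [0,1,0],"hand": -1},
    {"offset": [1,2,-22],"rotation": [0,0,0],"hand": -1},
    {"offset": [0,0,0],"rotation": [0,0,0],"hand": -1}
  ]
}}

```text
clock: 3.02
position: [0.4619, -0.0025, 0.1554]
ee_rot: [3.121, -0.064, 0.328]
force: [-0.8, -0.3, -0.4]
width: 0.005
```

```bash
cat >> h.py <<'E'
from scipy.spatial.transform import Rotation as Rr
def st():
    s=robot.get_state(); b=np.load("b.npy"); d=s["position"]-[b[0],b[1],0]; c,n=np.cos(b[2]),np.sin(b[2])
    M=Rr.from_rotvec(s["ee_rot"]).as_matrix()
    print("t",round(s["clock"],2),"pos",s["position"].round(4),"inbox mm",(1e3*np.array([c*d[0]+n*d[1],-n*d[0]+c*d[1],d[2]])).round(1),"F",s["force"].round(1),"q",s["joint_pos"].round(2),"w",round(s["width"],2)); print("x",M[:,0].round(3),"y",M[:,1].round(3),"z",M[:,2].round(3))
E
python3 -c "from h import *;st()"
```

```text
t 3.02 pos [ 0.4619 -0.0025  0.1554] inbox mm [-125.4   -2.9  155.4] F [-0.8 -0.3 -0.4] q [ 0.27  0.29 -0.44  2.23  0.36  0.46 -2.05] w 0.0
x [ 0.977 -0.04   0.208] y [-0.041 -0.999 -0.001] z [ 0.208 -0.007 -0.978]
```

Call:
{"api": "move_arm", "payload": {
  "series": [
    {"offset": [-2,1,-12],"rotation": [0,0,0],"hand": -1},
    {"offset": [-2,1,-14],"rotation": [0,0,0],"hand": -1},
    {"offset": [0,0,-14],"rotation": [0,0,0],"hand": -1},
    {"offset": [0,0,-10],"rotation": [0,0,0],"hand": -1},
    {"offset": [0,0,-10],"rotation": [0,0,0],"hand": -1},
    {"offset": [0,0,-10],"rotation": [0,0,0],"hand": -1}
  ]
}}

```text
clock: 3.52
position: [0.4668, -0.0067, 0.0958]
ee_rot: [3.118, -0.077, 0.354]
force: [-0.6, 0.7, 1.7]
width: 0.005
```

```bash
python3 - <<'E'
from h import *
st()
s=snap("side"); cv2.imwrite("pics/s3.png",cv2.resize(s["pixels"][130:260,220:420,::-1],None,fx=4,fy=4))
E
```

```text
t 3.52 pos [ 0.4668 -0.0067  0.0958] inbox mm [-120.4   -6.9   95.8] F [-0.6  0.7  1.7] q [ 0.14  0.41 -0.29  2.28  0.53  0.29 -2.23] w 0.01
x [ 0.973 -0.049  0.224] y [-0.049 -0.999 -0.003] z [ 0.224 -0.008 -0.975]
```

View pics/s3.png

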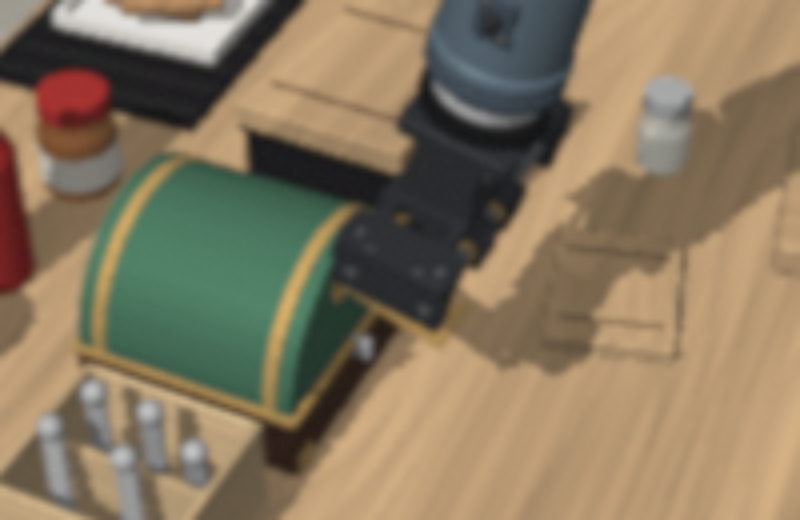

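Call:
{"api": "move_arm", "payload": {
  "series": [
    {"offset": [-4,3,-10],"rotation": [0,2,0],"hand": -1},
    {"offset": [-4,3,-10],"rotation": [0,2,0],"hand": -1},
    {"offset": [-2,2,-10],"rotation": [0,0,0],"hand": -1},
    {"offset": [-1,0,-8],"rotation": [0,0,0],"hand": -1}
  ]
}}

```text
clock: 3.9
position: [0.4609, -0.0025, 0.0635]
ee_rot: [3.125, -0.086, 0.255]
force: [-0.1, -0.7, -0.2]
width: 0.005
```

```bash
python3 -c "from h import *;st()"
```

```text
t 3.9 pos [ 0.4609 -0.0025  0.0635] inbox mm [-126.5   -3.    63.5] F [-0.1 -0.7 -0.2] q [ 0.12  0.49 -0.27  2.25  0.54  0.3  -2.25] w 0.0
x [ 0.985 -0.054  0.162] y [-0.055 -0.998  0.001] z [ 0.162 -0.009 -0.987]
```

Call:
{"api": "move_arm", "payload": {
  "series": [
    {"offset": [8,1,5],"rotation": [0,0,0],"hand": -1},
    {"offset": [8,0,5],"rotation": [0,0,0],"hand": -1},
    {"offset": [8,0,5],"rotation": [0,0,0],"hand": -1},
    {"offset": [6,0,4],"rotation": [0,0,0],"hand": -1},
    {"offset": [0,0,0],"rotation": [0,0,0],"hand": -1}
  ]
}}

```text
clock: 4.32
position: [0.4896, -0.0056, 0.086]
ee_rot: [3.123, -0.09, 0.247]
force: [-1.1, 0.8, -0.6]
width: 0.005
```

```bash
python3 - <<'E'
from h import *
st()
s=snap("side"); cv2.imwrite("pics/s4.png",cv2.resize(s["pixels"][130:260,220:420,::-1],None,fx=4,fy=4))
E
```

```text
t 4.32 pos [ 0.4896 -0.0056  0.086 ] inbox mm [-97.6  -4.7  86. ] F [-1.1  0.8 -0.6] q [ 0.18  0.48 -0.34  2.17  0.48  0.4  -2.17] w 0.01
x [ 0.986 -0.057  0.157] y [-0.058 -0.998  0.003] z [ 0.157 -0.012 -0.988]
```

View pics/s4.png

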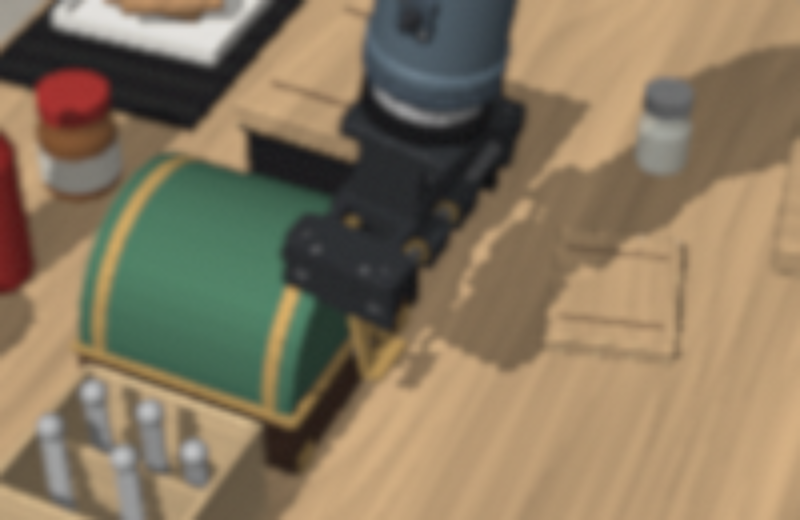

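The hasp has swung to about 30°, with its lip at crop (375,370). I'll keep pushing in.

Call:
{"api": "move_arm", "payload": {
  "series": [
    {"offset": [3,0,-2],"rotation": [0,0,0],"hand": -1},
    {"offset": [3,0,-2],"rotation": [0,0,0],"hand": -1},
    {"offset": [3,0,-1],"rotation": [0,0,0],"hand": -1}
  ]
}}

```text
clock: 4.62
position: [0.4935, -0.0066, 0.0801]
ee_rot: [3.121, -0.091, 0.234]
force: [-11.6, 0.8, 9.1]
width: 0.007
```

```bash
python3 -c "from h import *;st()"
```

```text
t 4.62 pos [ 0.4935 -0.0066  0.0801] inbox mm [-93.7  -5.5  80.1] F [-11.6   0.8   9.1] q [ 0.18  0.5  -0.33  2.16  0.49  0.41 -2.17] w 0.01
x [ 0.987 -0.057  0.149] y [-0.059 -0.998  0.006] z [ 0.149 -0.015 -0.989]
```

Call:
{"api": "move_arm", "payload": {
  "series": [
    {"offset": [-10,0,3],"rotation": [0,0,0],"hand": -1},
    {"offset": [-20,0,0],"rotation": [0,0,0],"hand": -1},
    {"offset": [-15,0,10],"rotation": [0,2,0],"hand": -1},
    {"offset": [0,0,35],"rotation": [0,4,0],"hand": -1},
    {"offset": [0,0,38],"rotation": [0,4,0],"hand": -1},
    {"offset": [0,0,38],"rotation": [0,0,0],"hand": -1},
    {"offset": [0,-10,38],"rotation": [0,0,0],"hand": -1},
    {"offset": [0,-10,38],"rotation": [0,0,0],"hand": -1}
  ]
}}

```text
clock: 5.28
position: [0.438, -0.0239, 0.2798]
ee_rot: [3.131, -0.073, -0.081]
force: [0.8, -1.1, 0.2]
width: 0.004
```

```bash
python3 - <<'E'
from h import *
st()
s=snap("side"); cv2.imwrite("pics/s5.png",cv2.resize(s["pixels"][130:260,220:420,::-1],None,fx=4,fy=4,interpolation=cv2.INTER_CUBIC))
snap("wrist","pics/w5.png")
E
```

```text
t 5.28 pos [ 0.438  -0.0239  0.2798] inbox mm [-148.3  -25.6  279.8] F [ 0.8 -1.1  0.2] q [ 0.45  0.2  -0.56  1.96  0.12  1.07 -1.78] w 0.0
x [ 0.998 -0.047 -0.052] y [-0.046 -0.999  0.01 ] z [-0.052 -0.008 -0.999]
```

View pics/s5.png

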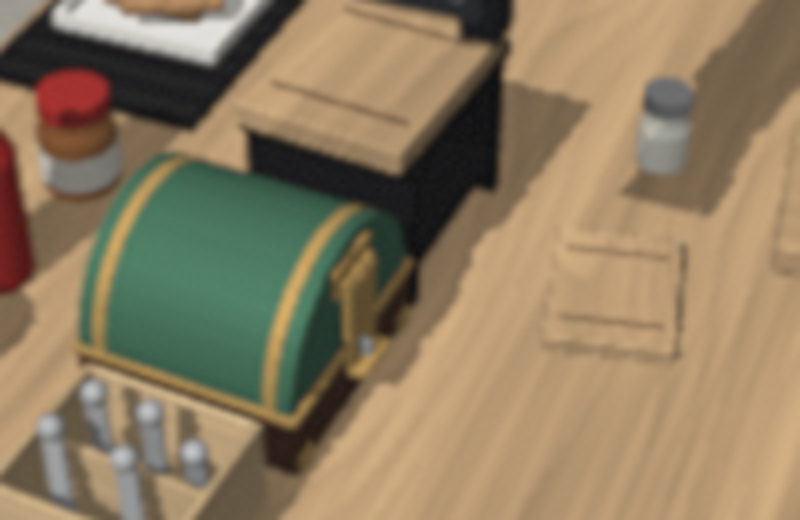

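View pics/w5.png

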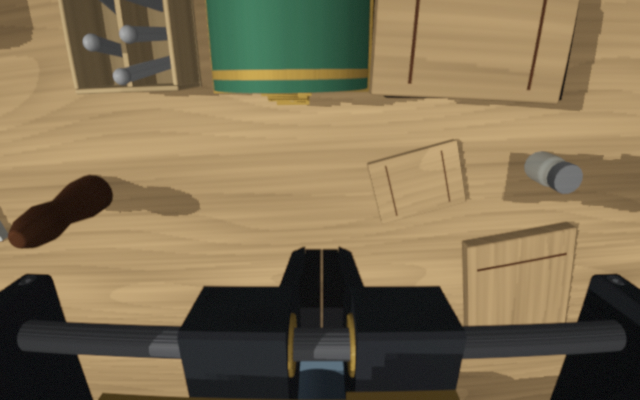

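```bash
python3 - <<'E'
from h import *
cal=pickle.load(open("cal.pkl","rb")); b=np.load("b.npy"); c=cal["side"]
for th in(0,.1,.2,.3):
    u=np.array([-np.sin(th),-np.cos(th)]); n=np.array([-np.cos(th),np.sin(th)])
    P=[]
    for y in(.018,-.018):
        for r,o in((.07,.0),(.07,.012)):
            p=np.array([-.079,.105])+u*r+n*o; P.append((p[0],y,p[1]))
    print(th,((proj(c,place(b,P))-[220,130])*4).round(0).tolist())
print(((proj(c,place(b,[(-.078,.082,.05),(.078,.082,.05),(-.078,-.082,.05),(-.089,0,.044)]))-[220,130])*4).round(0).tolist())
E
```

```text
0 [[339.0, 373.0], [356.0, 379.0], [365.0, 337.0], [382.0, 343.0]]
0.1 [[349.0, 376.0], [366.0, 380.0], [374.0, 340.0], [391.0, 344.0]]
0.2 [[359.0, 378.0], [376.0, 381.0], [384.0, 342.0], [401.0, 345.0]]
0.3 [[369.0, 379.0], [385.0, 381.0], [394.0, 343.0], [410.0, 345.0]]
[[289.0, 421.0], [70.0, 344.0], [406.0, 261.0], [366.0, 349.0]]
```

```bash
python3 - <<'E'
from h import *
b=np.load("b.npy"); c=snap("wrist")
cv2.imwrite("pics/w5c.png",cv2.resize(c["pixels"][60:120,240:340,::-1],None,fx=7,fy=7,interpolation=cv2.INTER_CUBIC))
for th in(0,.1,.2,.3):
    u=np.array([-np.sin(th),-np.cos(th)]); n=np.array([-np.cos(th),np.sin(th)])
    P=[]
    for y in(.018,-.018):
        for r,o in((.0,.004),(.07,.014)):
            p=np.array([-.079,.105])+u*r+n*o; P.append((p[0],y,p[1]))
    print(th,((proj(c,place(b,P))-[240,60])*7).round(0).tolist())
print(((proj(c,place(b,[(-.075,.0,.13)]))-[240,60])*7).round(0).tolist())
E
```

```text
0 [[208.0, 283.0], [268.0, 306.0], [484.0, 281.0], [494.0, 305.0]]
0.1 [[208.0, 283.0], [268.0, 352.0], [484.0, 281.0], [494.0, 350.0]]
0.2 [[207.0, 283.0], [268.0, 396.0], [484.0, 281.0], [494.0, 395.0]]
0.3 [[207.0, 282.0], [268.0, 440.0], [484.0, 281.0], [495.0, 439.0]]
[[328.0, 233.0]]
```

View pics/w5c.png

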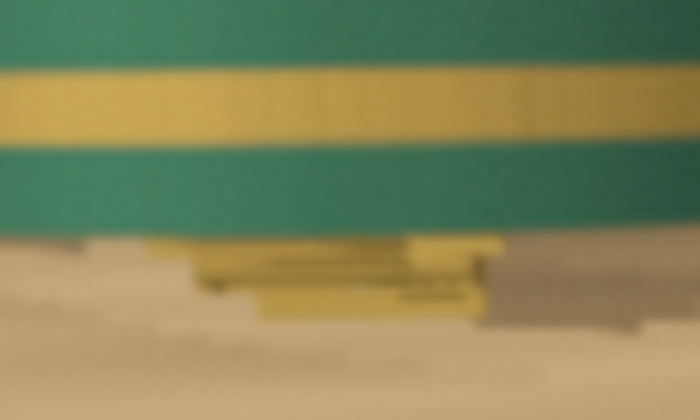

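The hasp is flat: in the wrist crop its lip edge sits at row 318, where 0 rad predicts 306 and 0.1 rad predicts 352. Next I'll go behind the board with the jaws along the box's x, so that two fingers push it square.

Call:
{"api": "move_arm", "payload": {
  "series": [
    {"offset": [6,-14,0],"rotation": [0,-3,7],"hand": 0.4},
    {"offset": [10,-20,0],"rotation": [0,0,7],"hand": 0.4},
    {"offset": [10,-20,0],"rotation": [0,0,7],"hand": 0.4},
    {"offset": [10,-20,0],"rotation": [0,0,7],"hand": 0.4},
    {"offset": [10,-20,0],"rotation": [0,0,7],"hand": 0.4},
    {"offset": [10,-20,0],"rotation": [0,0,7],"hand": 0.4},
    {"offset": [10,-20,0],"rotation": [0,0,7],"hand": 0.4},
    {"offset": [10,-20,0],"rotation": [0,0,7],"hand": 0.4},
    {"offset": [10,-20,0],"rotation": [0,0,7],"hand": 0.4},
    {"offset": [10,-20,0],"rotation": [0,0,7],"hand": 0.4},
    {"offset": [10,-20,0],"rotation": [0,0,7],"hand": 0.4},
    {"offset": [10,-20,0],"rotation": [0,0,7],"hand": 0.4}
  ]
}}

```text
clock: 6.43
position: [0.5538, -0.2605, 0.2637]
ee_rot: [-2.353, -2.074, 0.002]
force: [0.3, -0.2, 0.4]
width: 0.698
```

```bash
python3 -c "from h import *;st()"
```

```text
t 6.43 pos [ 0.5538 -0.2605  0.2637] inbox mm [ -21.1 -256.2  263.7] F [ 0.3 -0.2  0.4] q [ 0.82  0.53 -0.65  1.59  0.34  1.15 -0.03] w 0.7
x [0.126 0.992 0.002] y [ 0.992 -0.126 -0.004] z [-0.004  0.003 -1.   ]
```

Call:
{"api": "move_arm", "payload": {
  "series": [
    {"offset": [2,-4,-15],"rotation": [0,0,4],"hand": 0.4},
    {"offset": [1,-4,-30],"rotation": [0,0,0],"hand": 0.4},
    {"offset": [0,0,-30],"rotation": [0,0,0],"hand": 0.4},
    {"offset": [0,0,-25],"rotation": [0,0,0],"hand": 0.4},
    {"offset": [0,0,0],"rotation": [0,0,0],"hand": 0.4}
  ]
}}

```text
clock: 6.85
position: [0.5562, -0.2731, 0.1511]
ee_rot: [-2.269, -2.159, 0.003]
force: [-1.1, 1.0, -0.2]
width: 0.697
```

```bash
python3 - <<'E'
from h import *
st()
c=snap("wrist","pics/w6.png"); s=snap("scene"); cv2.imwrite("pics/c6.png",cv2.resize(s["pixels"][170:300,210:410,::-1],None,fx=4,fy=4,interpolation=cv2.INTER_CUBIC))
E
```

```text
t 6.85 pos [ 0.5562 -0.2731  0.1511] inbox mm [ -18.1 -268.7  151.1] F [-1.1  1.  -0.2] q [ 0.81  0.67 -0.61  1.66  0.44  0.97 -0.01] w 0.7
x [0.05  0.999 0.006] y [ 0.999 -0.05  -0.008] z [-0.008  0.006 -1.   ]
```

View pics/w6.png

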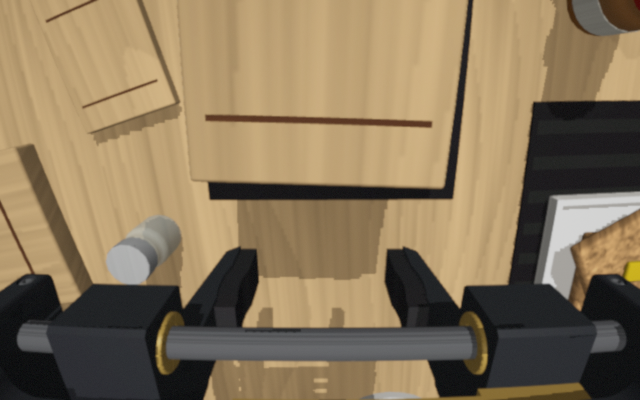

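View pics/c6.png

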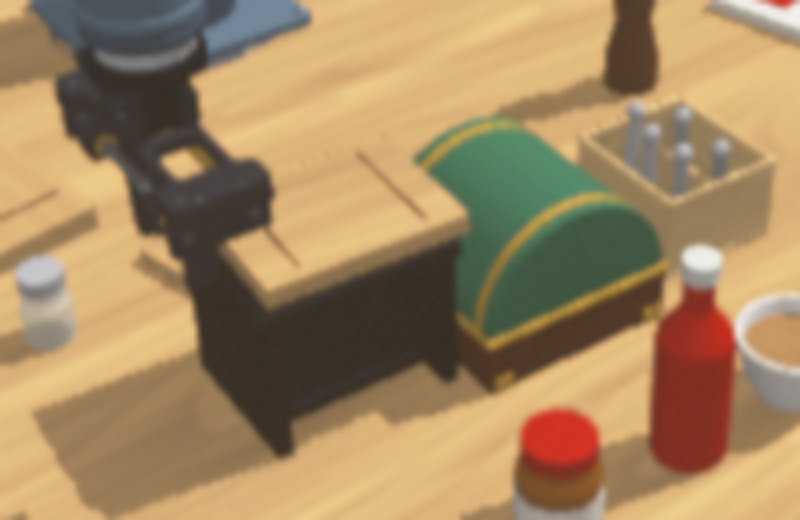

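The fingers are behind the board and centred on it: wrist image (250,250) and (395,250), against board edges at 192 and 446. I'll lower and approach.

Call:
{"api": "move_arm", "payload": {
  "series": [
    {"offset": [0,0,-12],"rotation": [0,0,0],"hand": 0.4},
    {"offset": [0,0,-6],"rotation": [0,0,0],"hand": 0.4},
    {"offset": [0,6,-3],"rotation": [0,0,0],"hand": 0.4},
    {"offset": [0.5,8,0],"rotation": [0,0,0],"hand": 0.4},
    {"offset": [0.5,8,0],"rotation": [0,0,0],"hand": 0.4}
  ]
}}

```text
clock: 7.37
position: [0.5632, -0.2517, 0.1381]
ee_rot: [2.275, 2.161, 0.006]
force: [0.6, -0.3, -0.0]
width: 0.701
```

```bash
python3 -c "from h import *;st()"
```

```text
t 7.37 pos [ 0.5632 -0.2517  0.1381] inbox mm [ -12.1 -246.9  138.1] F [ 0.6 -0.3 -0. ] q [ 0.77  0.68 -0.6   1.68  0.46  0.92 -0.06] w 0.7
x [0.051 0.999 0.   ] y [ 0.999 -0.051  0.005] z [ 0.005  0.    -1.   ]
```

Call:
{"api": "move_arm", "payload": {
  "series": [
    {"offset": [-5,0,-4],"rotation": [0,0,0],"hand": 0.4},
    {"offset": [-2,4,-2],"rotation": [0,0,0],"hand": 0.4},
    {"offset": [0,6,0],"rotation": [0,0,0],"hand": 0.4},
    {"offset": [0,6,0],"rotation": [0,0,0],"hand": 0.4}
  ]
}}

```text
clock: 7.7
position: [0.5569, -0.2332, 0.1336]
ee_rot: [2.27, 2.161, 0.008]
force: [-0.0, -1.6, -0.7]
width: 0.699
```

```bash
python3 -c "from h import *;st()"
```

```text
t 7.7 pos [ 0.5569 -0.2332  0.1336] inbox mm [ -19.3 -228.7  133.6] F [-0.  -1.6 -0.7] q [ 0.75  0.66 -0.6   1.73  0.47  0.89 -0.1 ] w 0.7
x [ 0.049  0.999 -0.002] y [ 0.999 -0.049  0.009] z [ 0.009 -0.002 -1.   ]
```

In contact at about 1.6 N. I'll slide it along.

Call:
{"api": "move_arm", "payload": {
  "series": [
    {"offset": [0.5,8,0],"rotation": [0,0,0],"hand": 0.4},
    {"offset": [0.5,8,0],"rotation": [0,0,0],"hand": 0.4},
    {"offset": [0.5,8,0],"rotation": [0,0,0],"hand": 0.4},
    {"offset": [0.5,8,0],"rotation": [0,0,0],"hand": 0.4},
    {"offset": [0.5,8,0],"rotation": [0,0,0],"hand": 0.4}
  ]
}}

```text
clock: 8.12
position: [0.5589, -0.1901, 0.1337]
ee_rot: [2.271, 2.159, 0.006]
force: [0.4, -2.2, -0.0]
width: 0.694
```

```bash
python3 - <<'E'
from h import *
st()
c=snap("wrist","pics/w7.png"); s=snap("scene"); cv2.imwrite("pics/c7.png",cv2.resize(s["pixels"][170:300,210:410,::-1],None,fx=4,fy=4,interpolation=cv2.INTER_CUBIC))
E
```

```text
t 8.12 pos [ 0.5589 -0.1901  0.1337] inbox mm [ -19.4 -185.6  133.7] F [ 0.4 -2.2 -0. ] q [ 0.69  0.64 -0.61  1.76  0.47  0.88 -0.18] w 0.69
x [ 0.05   0.999 -0.003] y [ 0.999 -0.05   0.008] z [ 0.008 -0.003 -1.   ]
```

View pics/w7.png

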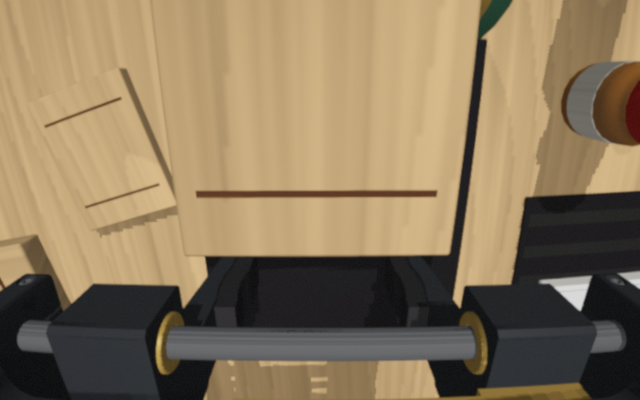

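View pics/c7.png

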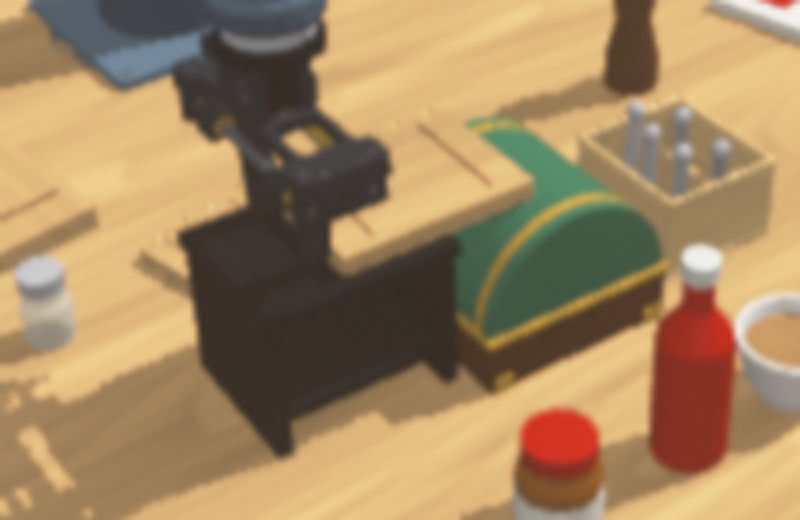

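It slides square: the board's rear edge runs from (186,256) to (450,256) in the wrist view. I'll calibrate the offset from TCP to rear edge.

```bash
cat >> h.py <<'E'
def inbox(X):
    b=np.load("b.npy"); d=np.asarray(X)-[b[0],b[1],0]; c,n=np.cos(b[2]),np.sin(b[2]); return 1e3*np.array([c*d[0]+n*d[1],-n*d[0]+c*d[1],d[2]])
E
python3 - <<'E'
from h import *
c=snap("wrist")
for uv in((186,256),(450,255)): print(inbox(ray(c,uv,.145)).round(1))
E
```

```text
[ -79.9 -173.3  145. ]
[  39.2 -173.2  145. ]
```

Call:
{"api": "move_arm", "payload": {
  "series": [
    {"offset": [0.5,8,0],"rotation": [0,0,0],"hand": 0.4},
    {"offset": [0.5,8,0],"rotation": [0,0,0],"hand": 0.4},
    {"offset": [0.5,8,0],"rotation": [0,0,0],"hand": 0.4},
    {"offset": [0.5,8,0],"rotation": [0,0,0],"hand": 0.4},
    {"offset": [0.5,8,0],"rotation": [0,0,0],"hand": 0.4},
    {"offset": [0.5,8,0],"rotation": [0,0,0],"hand": 0.4},
    {"offset": [0.5,8,0],"rotation": [0,0,0],"hand": 0.4}
  ]
}}

```text
clock: 8.85
position: [0.5625, -0.1321, 0.1337]
ee_rot: [2.274, 2.155, 0.004]
force: [-0.3, -1.6, 0.7]
width: 0.7
```

```bash
python3 - <<'E'
from h import *
st()
c=snap("wrist","pics/w8.png"); pickle.dump(c,open("w8.pkl","wb")); s=snap("scene"); cv2.imwrite("pics/c8.png",cv2.resize(s["pixels"][170:300,210:410,::-1],None,fx=4,fy=4,interpolation=cv2.INTER_CUBIC))
E
```

```text
t 8.85 pos [ 0.5625 -0.1321  0.1337] inbox mm [ -18.6 -127.5  133.7] F [-0.3 -1.6  0.7] q [ 0.6   0.63 -0.61  1.79  0.47  0.86 -0.28] w 0.7
x [ 0.054  0.999 -0.004] y [ 0.999 -0.054  0.008] z [ 0.008 -0.005 -1.   ]
```

View pics/w8.png

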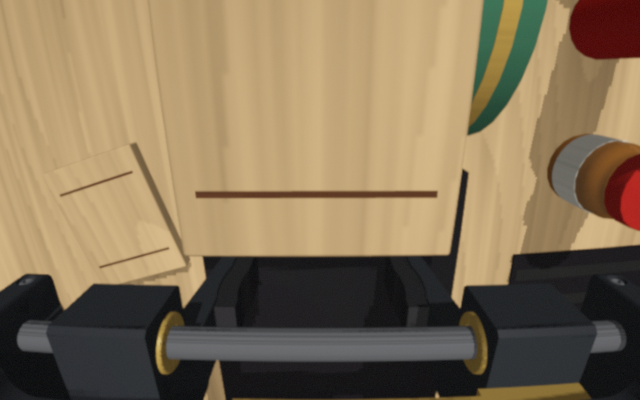

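View pics/c8.png

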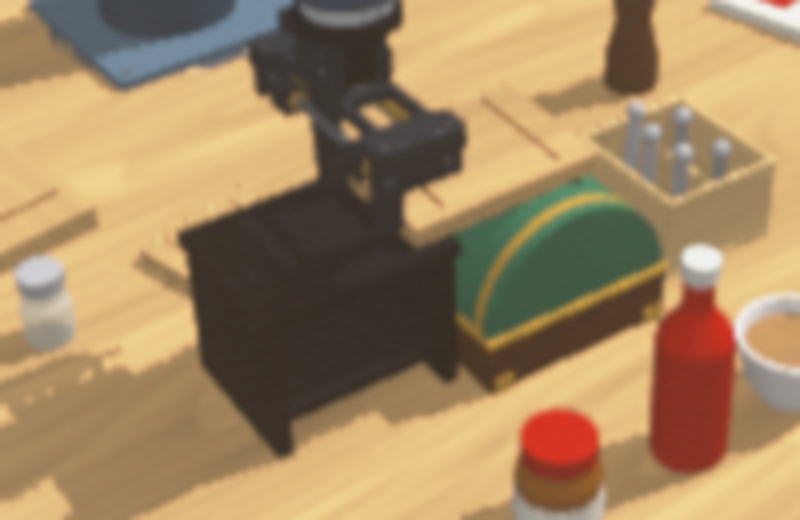

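Call:
{"api": "move_arm", "payload": {
  "series": [
    {"offset": [0,6,0],"rotation": [0,0,0],"hand": 0.4},
    {"offset": [0,5,0],"rotation": [0,0,0],"hand": 0.4},
    {"offset": [0,5,0],"rotation": [0,0,0],"hand": 0.4},
    {"offset": [0,5,0],"rotation": [0,0,0],"hand": 0.4},
    {"offset": [0,4,0],"rotation": [0,0,0],"hand": 0.4},
    {"offset": [0,0,0],"rotation": [0,0,0],"hand": 0.4}
  ]
}}

```text
clock: 9.45
position: [0.5628, -0.1042, 0.1339]
ee_rot: [2.272, 2.156, 0.004]
force: [1.1, -0.4, -0.1]
width: 0.7
```

```bash
python3 - <<'E'
from h import *
st()
c=snap("wrist","pics/w9.png"); pickle.dump(c,open("w9.pkl","wb")); s=snap("scene"); cv2.imwrite("pics/c9.png",cv2.resize(s["pixels"][170:300,210:410,::-1],None,fx=4,fy=4,interpolation=cv2.INTER_CUBIC))
for uv in((186,256),(450,255)): print(inbox(ray(c,uv,.145)).round(1))
E
```

```text
t 9.45 pos [ 0.5628 -0.1042  0.1339] inbox mm [-19.7 -99.6 133.9] F [ 1.1 -0.4 -0.1] q [ 0.56  0.62 -0.62  1.81  0.47  0.85 -0.33] w 0.7
x [ 0.052  0.999 -0.004] y [ 0.999 -0.052  0.008] z [ 0.008 -0.005 -1.   ]
[-80.5 -88.8 145. ]
[ 38.6 -89.3 145. ]
```

View pics/w9.png

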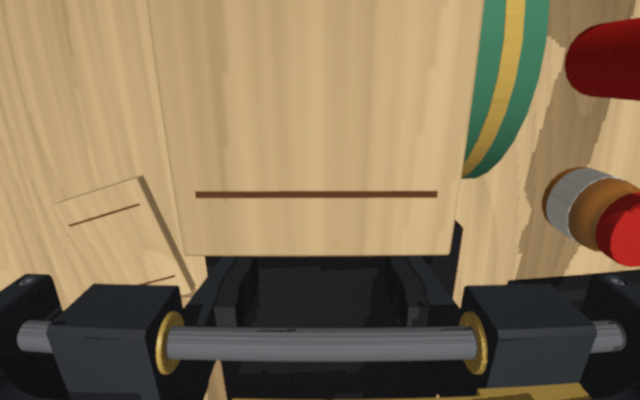

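View pics/c9.png

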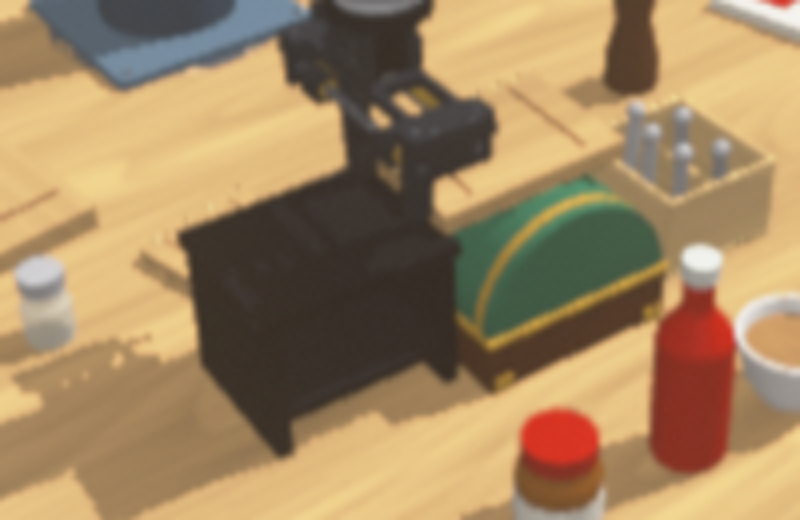

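The rear edge is at about -88 mm, so 8 mm remain. I'll take small steps from here.

Call:
{"api": "move_arm", "payload": {
  "series": [
    {"offset": [0,2,0],"rotation": [0,0,0],"hand": 0.4},
    {"offset": [0,2,0],"rotation": [0,0,0],"hand": 0.4},
    {"offset": [0,1.5,0],"rotation": [0,0,0],"hand": 0.4},
    {"offset": [0,0,0],"rotation": [0,0,0],"hand": 0.4},
    {"offset": [0,0,0],"rotation": [0,0,0],"hand": 0.4}
  ]
}}

```text
clock: 9.97
position: [0.5627, -0.1002, 0.1338]
ee_rot: [2.274, 2.153, 0.003]
force: [-0.7, -1.0, -0.5]
width: 0.702
```

```bash
python3 - <<'E'
from h import *
st()
c=snap("wrist","pics/w10.png"); pickle.dump(c,open("w10.pkl","wb")); s=snap("scene"); cv2.imwrite("pics/c10.png",cv2.resize(s["pixels"][170:300,210:410,::-1],None,fx=4,fy=4,interpolation=cv2.INTER_CUBIC))
E
```

```text
t 9.97 pos [ 0.5627 -0.1002  0.1338] inbox mm [-20.  -95.7 133.8] F [-0.7 -1.  -0.5] q [ 0.55  0.62 -0.62  1.81  0.47  0.85 -0.35] w 0.7
x [ 0.055  0.998 -0.005] y [ 0.998 -0.054  0.008] z [ 0.008 -0.006 -1.   ]
```

View pics/w10.png

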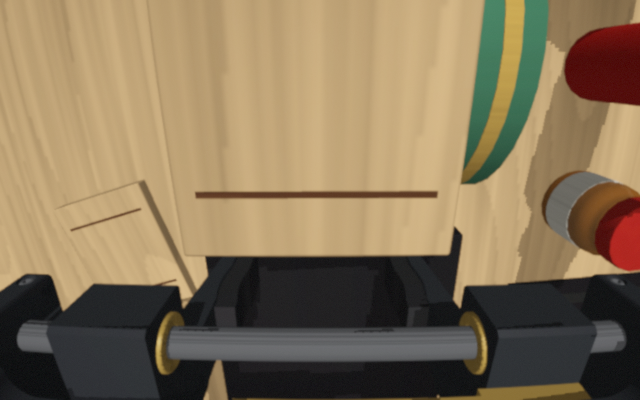

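View pics/c10.png

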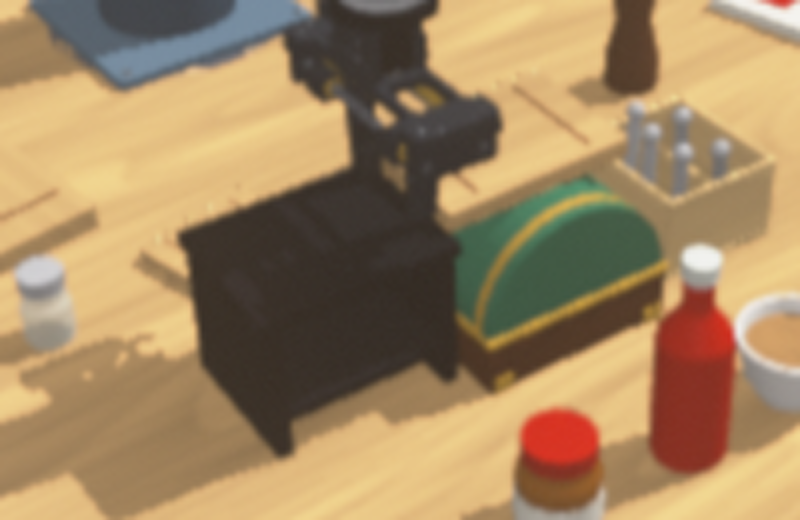

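Call:
{"api": "move_arm", "payload": {
  "series": [
    {"offset": [0,2,0],"rotation": [0,0,0],"hand": 0.4},
    {"offset": [0,2,0],"rotation": [0,0,0],"hand": 0.4},
    {"offset": [0,0,0],"rotation": [0,0,0],"hand": 0.4},
    {"offset": [0,0,0],"rotation": [0,0,0],"hand": 0.4}
  ]
}}

```text
clock: 10.4
position: [0.5627, -0.0966, 0.1338]
ee_rot: [2.275, 2.152, 0.002]
force: [-0.2, -1.7, 1.0]
width: 0.697
```

```bash
python3 -c "from h import *;st()"
```

```text
t 10.4 pos [ 0.5627 -0.0966  0.1338] inbox mm [-20.2 -92.  133.8] F [-0.2 -1.7  1. ] q [ 0.54  0.62 -0.62  1.81  0.47  0.85 -0.35] w 0.7
x [ 0.055  0.998 -0.006] y [ 0.998 -0.055  0.008] z [ 0.008 -0.007 -1.   ]
```

Estimated to be centred now. I'll back off straight along -y, rise and measure.

Call:
{"api": "move_arm", "payload": {
  "series": [
    {"offset": [0,-3,0],"rotation": [0,0,0],"hand": 0.4},
    {"offset": [0,-8,0],"rotation": [0,0,0],"hand": 0.4},
    {"offset": [0,-15,1],"rotation": [0,0,0],"hand": 0.4},
    {"offset": [0,-15,1],"rotation": [0,0,0],"hand": 0.4},
    {"offset": [0,-10,20],"rotation": [0,0,0],"hand": 0.4},
    {"offset": [0,-10,35],"rotation": [0,0,0],"hand": 0.4},
    {"offset": [0,0,40],"rotation": [0,0,0],"hand": 0.4},
    {"offset": [0,0,40],"rotation": [0,0,0],"hand": 0.4},
    {"offset": [0,0,40],"rotation": [0,0,0],"hand": 0.4},
    {"offset": [0,0,40],"rotation": [0,0,0],"hand": 0.4},
    {"offset": [0,0,20],"rotation": [0,0,0],"hand": 0.4},
    {"offset": [0,0,0],"rotation": [0,0,0],"hand": 0.4}
  ]
}}

```text
clock: 11.4
position: [0.5567, -0.1628, 0.3791]
ee_rot: [2.281, 2.16, 0.003]
force: [-0.1, 0.7, -0.4]
width: 0.698
```

```bash
python3 - <<'E'
from h import *
st()
c=snap("wrist","pics/w11.png"); pickle.dump(c,open("w11.pkl","wb")); s=snap("scene"); cv2.imwrite("pics/c11.png",cv2.resize(s["pixels"][150:280,230:430,::-1],None,fx=4,fy=4,interpolation=cv2.INTER_CUBIC))
s=snap("side"); cv2.imwrite("pics/s11.png",cv2.resize(s["pixels"][120:270,200:400,::-1],None,fx=4,fy=4,interpolation=cv2.INTER_CUBIC))
E
```

```text
t 11.4 pos [ 0.5567 -0.1628  0.3791] inbox mm [ -22.9 -158.4  379.1] F [-0.1  0.7 -0.4] q [ 0.74  0.39 -0.72  1.52  0.26  1.33 -0.06] w 0.7
x [0.055 0.999 0.001] y [ 0.999 -0.055  0.001] z [ 0.002  0.001 -1.   ]
```

View pics/w11.png

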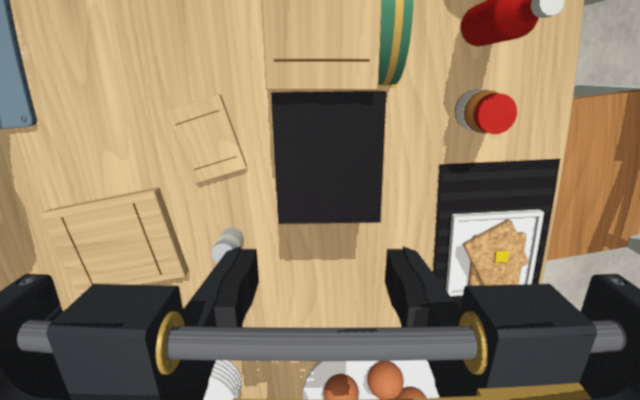

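View pics/c11.png

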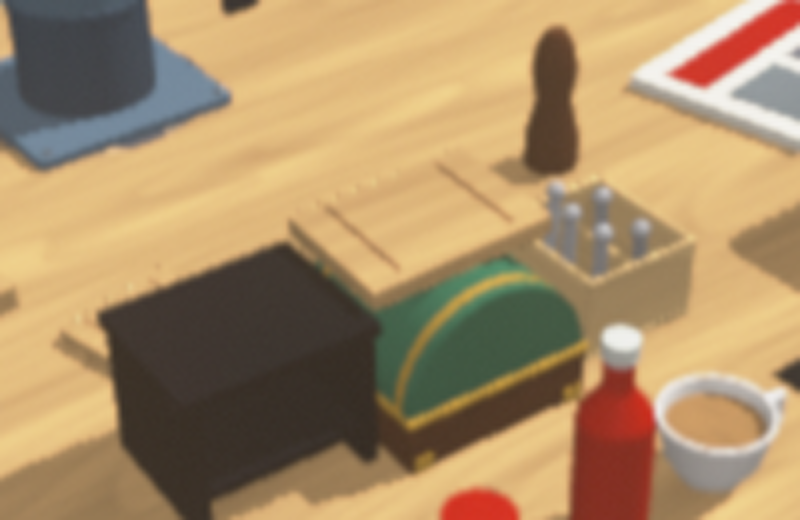

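View pics/s11.png

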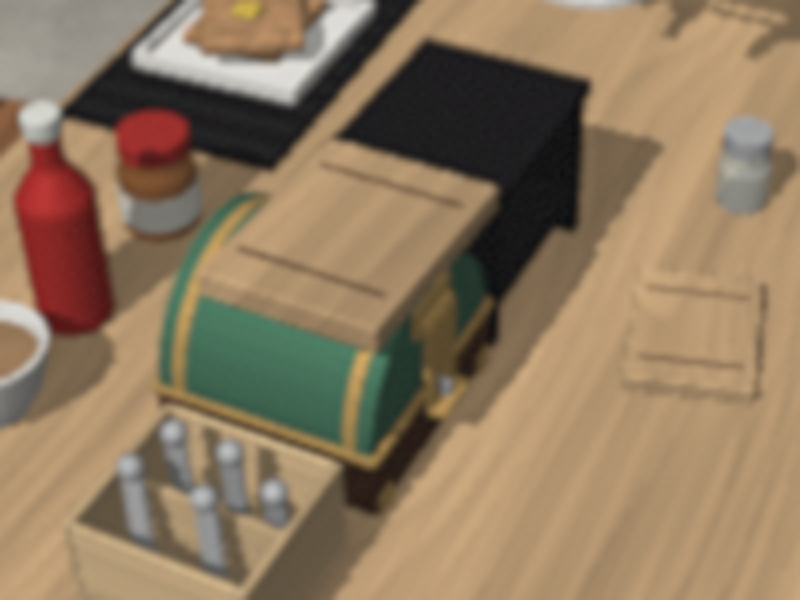

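The board rests on the dome clear of the stand. I'll move the camera over it for a precise measurement.

Call:
{"api": "move_arm", "payload": {
  "series": [
    {"offset": [0,25,5],"rotation": [0,0,0],"hand": 0.4},
    {"offset": [0,30,5],"rotation": [0,0,0],"hand": 0.4},
    {"offset": [0,30,5],"rotation": [0,0,0],"hand": 0.4},
    {"offset": [0,25,5],"rotation": [0,0,0],"hand": 0.4},
    {"offset": [0,0,0],"rotation": [0,0,0],"hand": 0.4},
    {"offset": [0,0,0],"rotation": [0,0,0],"hand": 0.4}
  ]
}}

```text
clock: 12.05
position: [0.5477, -0.0519, 0.38]
ee_rot: [-2.267, -2.139, 0.026]
force: [0.4, -1.4, 0.4]
width: 0.698
```

```bash
python3 - <<'E'
from h import *
st()
c=snap("wrist"); pickle.dump(c,open("w12.pkl","wb")); cv2.imwrite("pics/w12.png",cv2.resize(c["pixels"][10:240,220:480,::-1],None,fx=2.5,fy=2.5,interpolation=cv2.INTER_CUBIC))
E
```

```text
t 12.05 pos [ 0.5477 -0.0519  0.38  ] inbox mm [-37.4 -48.2 380. ] F [ 0.4 -1.4  0.4] q [ 0.6   0.35 -0.77  1.57  0.24  1.35 -0.25] w 0.7
x [0.058 0.998 0.005] y [ 0.998 -0.058 -0.029] z [-0.029  0.006 -1.   ]
```

View pics/w12.png

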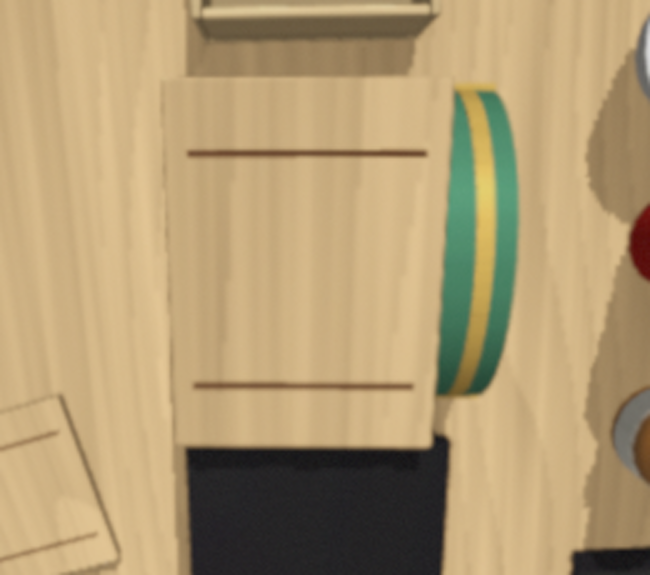

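```bash
python3 - <<'E'
from h import *
c=pickle.load(open("w12.pkl","rb")); b=np.load("b.npy")
obs=np.array([(165,82),(452,78),(433,446),(178,447)])/2.5+[220,10]
L=[(-.06,.08),(.06,.08),(.06,-.08),(-.06,-.08)]
def X(p,z=.148): # x,y,yaw(in box),tilt about x
    o=[]
    for x,y in L:
        cx=x*np.cos(p[2])-y*np.sin(p[2]); cy=x*np.sin(p[2])+y*np.cos(p[2]); o.append((p[0]+cx,p[1]+cy,z+cy*p[3]))
    return place(b,o)
r=least_squares(lambda p:(proj(c,X(p))-obs).ravel(),[-.02,0,0,0]); print(r.x.round(4),r.fun.round(1))
r=least_squares(lambda p:(proj(c,X([*p,0]))-obs).ravel(),[-.02,0,0]); print(r.x.round(4),r.fun.round(1))
# stand edge and dome extents seen in the same image
E2=lambda u,v,z:inbox(ray(c,np.array([u,v])/2.5+[220,10],z)).round(1)
print("stand +y edge right corner",E2(448,438,.127))
a=np.linspace(-1.5,1.5,300)
for x in (.075,):
    P=proj(c,place(b,np.c_[np.full(300,x),.08*np.sin(a),.05+.08*np.cos(a)])); P=(P-[220,10])*2.5
    print("pred arc rows",P[:,1].min(),P[:,1].max(),"col max",P[:,0].max(),P[P[:,0].argmax()])
# side camera check
cal=pickle.load(open("cal.pkl","rb"))
for t,y in((0,0),(.04,.003),(-.04,-.003)):
    print(t,((proj(cal["side"],X([-.02,y,0,t]))-[200,120])*4).round(0).tolist(),((proj(cal["scene"],X([-.02,y,0,t]))-[230,150])*4).round(0).tolist())
E
```

```text
[-0.0203 -0.0027  0.0022  0.0309] [-1.5 -0.8  1.4 -0.6  0.6  1.1 -0.4  0.9]
[-0.0203 -0.0022  0.0016] [-1.2 -1.1  1.  -0.7  0.9  1.3 -0.7  1.1]
stand +y edge right corner [ 49.7 -82.8 127. ]
pred arc rows 93.73826839602565 399.01187858225023 col max 517.3692255341628 [517.36922553 215.11918423]
0 [[367.0, 338.0], [186.0, 278.0], [320.0, 136.0], [489.0, 184.0]] [[458.0, 145.0], [552.0, 213.0], [373.0, 285.0], [285.0, 208.0]]
0.04 [[364.0, 337.0], [183.0, 277.0], [318.0, 142.0], [486.0, 190.0]] [[461.0, 140.0], [556.0, 208.0], [376.0, 287.0], [288.0, 211.0]]
-0.04 [[369.0, 339.0], [189.0, 280.0], [323.0, 129.0], [491.0, 177.0]] [[455.0, 149.0], [549.0, 218.0], [369.0, 283.0], [281.0, 206.0]]
```

```bash
python3 - <<'E'
from h import *
c=pickle.load(open("w12.pkl","rb")); b=np.load("b.npy")
im=cv2.resize(c["pixels"][30:205,380:440,::-1],None,fx=8,fy=8,interpolation=cv2.INTER_CUBIC)
P=lambda X:((proj(c,place(b,X))-[380,30]+.5)*8)
a=np.linspace(-1.57,1.57,300)
for x in(.075,): cv2.polylines(im,[np.int32(P(np.c_[np.full(300,x),.08*np.sin(a),.05+.08*np.cos(a)]))],False,(0,0,255),1)
for q in ((.078,.082,.05),(.078,-.082,.05)): cv2.circle(im,tuple(int(v) for v in P([q])[0]),4,(255,0,0),1)
cv2.polylines(im,[np.int32(P([(.051,-.0839,.127),(.03,-.0839,.127)]))],False,(0,255,255),1)
o=np.hstack([im[:580],im[-580:]]); cv2.imwrite("pics/z12.png",cv2.resize(o,(800,483)))
E
```

```text
(no output)
```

View pics/z12.png

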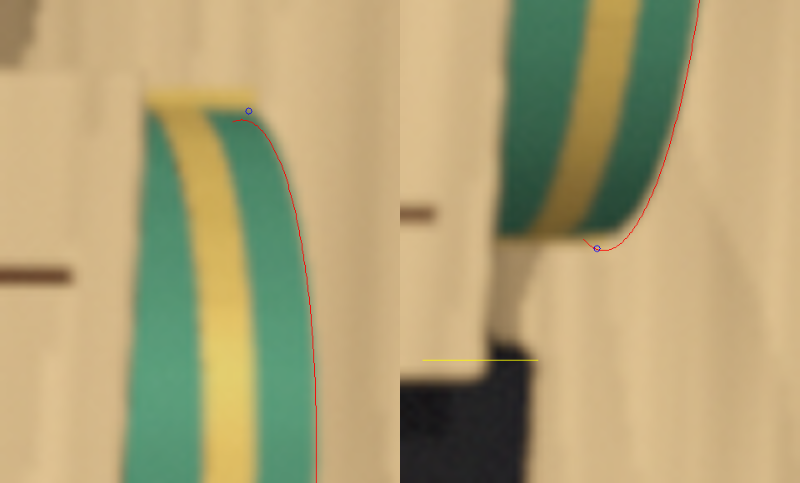

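Predicted edges in this view sit about 2 px off those of the box and stand. Corrected for that, the board's middle is still about 4 to 4.5 mm short of the crown, and its tilt of about 0.03 suggests it still touches the stand edge. I'll go back behind it and push a few mm more.

Call:
{"api": "move_arm", "payload": {
  "series": [
    {"offset": [3,-22,0],"rotation": [0,-1.7,0],"hand": 0.4},
    {"offset": [3,-24,0],"rotation": [0,0,0],"hand": 0.4},
    {"offset": [3,-24,0],"rotation": [0,0,0],"hand": 0.4},
    {"offset": [3,-18,0],"rotation": [0,0,0],"hand": 0.4},
    {"offset": [0,0,-20],"rotation": [0,0,0],"hand": 0.4},
    {"offset": [0,0,-38],"rotation": [0,0,0],"hand": 0.4},
    {"offset": [0,0,-38],"rotation": [0,0,0],"hand": 0.4},
    {"offset": [0,0,-38],"rotation": [0,0,0],"hand": 0.4},
    {"offset": [0,0,-30],"rotation": [0,0,0],"hand": 0.4},
    {"offset": [0,0,0],"rotation": [0,0,0],"hand": 0.4}
  ]
}}

```text
clock: 12.93
position: [0.5523, -0.1592, 0.1986]
ee_rot: [-2.293, -2.129, 0.007]
force: [-2.0, 0.6, -1.3]
width: 0.698
```

```bash
python3 -c "from h import *;st()"
```

```text
t 12.93 pos [ 0.5523 -0.1592  0.1986] inbox mm [ -27.5 -155.   198.6] F [-2.   0.6 -1.3] q [ 0.69  0.55 -0.66  1.74  0.38  1.   -0.19] w 0.7
x [0.074 0.997 0.005] y [ 0.997 -0.074 -0.012] z [-0.012  0.006 -1.   ]
```

Call:
{"api": "move_arm", "payload": {
  "series": [
    {"offset": [3,4,-15],"rotation": [0,0,1],"hand": 0.4},
    {"offset": [4,6,-25],"rotation": [0,0,0.5],"hand": 0.4},
    {"offset": [2,4,-15],"rotation": [0,0,0],"hand": 0.4},
    {"offset": [0,0,0],"rotation": [0,0,0],"hand": 0.4},
    {"offset": [0,0,-4],"rotation": [0,0,0],"hand": 0.4},
    {"offset": [0,0,0],"rotation": [0,0,0],"hand": 0.4}
  ]
}}

```text
clock: 13.43
position: [0.5604, -0.151, 0.1384]
ee_rot: [-2.272, -2.15, 0.013]
force: [-0.0, 0.5, 0.7]
width: 0.699
```

```bash
python3 -c "from h import *;st()"
```

```text
t 13.43 pos [ 0.5604 -0.151   0.1384] inbox mm [ -19.8 -146.5  138.4] F [-0.   0.5  0.7] q [ 0.64  0.64 -0.62  1.76  0.45  0.91 -0.24] w 0.7
x [0.055 0.998 0.004] y [ 0.998 -0.055 -0.016] z [-0.016  0.004 -1.   ]
```

Call:
{"api": "move_arm", "payload": {
  "series": [
    {"offset": [0,6,-4],"rotation": [0,-0.9,0],"hand": 0.4},
    {"offset": [0,10,-1],"rotation": [0,0,0],"hand": 0.4},
    {"offset": [0.5,10,0],"rotation": [0,0,0],"hand": 0.4},
    {"offset": [0.5,9,0],"rotation": [0,0,0],"hand": 0.4},
    {"offset": [0,5,0],"rotation": [0,0,0],"hand": 0.4},
    {"offset": [0,0,0],"rotation": [0,0,0],"hand": 0.4},
    {"offset": [0,0,0],"rotation": [0,0,0],"hand": 0.4}
  ]
}}

```text
clock: 14.02
position: [0.5652, -0.1089, 0.1401]
ee_rot: [2.28, 2.154, 0.011]
force: [-0.1, 0.2, 0.3]
width: 0.699
```

```bash
python3 -c "from h import *;st()"
```

```text
t 14.02 pos [ 0.5652 -0.1089  0.1401] inbox mm [ -17.  -104.2  140.1] F [-0.1  0.2  0.3] q [ 0.57  0.62 -0.62  1.8   0.46  0.87 -0.32] w 0.7
x [0.056 0.998 0.002] y [ 0.998 -0.056  0.008] z [ 0.009  0.001 -1.   ]
```

Call:
{"api": "move_arm", "payload": {
  "series": [
    {"offset": [-1,0,-5],"rotation": [0,0,0],"hand": 0.4},
    {"offset": [-1,4,-2],"rotation": [0,0,0],"hand": 0.4},
    {"offset": [0,4,0],"rotation": [0,0,0],"hand": 0.4},
    {"offset": [0,3,0],"rotation": [0,0,0],"hand": 0.4},
    {"offset": [0,0,0],"rotation": [0,0,0],"hand": 0.4}
  ]
}}

```text
clock: 14.43
position: [0.5629, -0.0978, 0.1321]
ee_rot: [2.281, 2.153, 0.01]
force: [-0.5, 0.1, -0.6]
width: 0.697
```

```bash
python3 -c "from h import *;st()"
```

```text
t 14.43 pos [ 0.5629 -0.0978  0.1321] inbox mm [-20.  -93.3 132.1] F [-0.5  0.1 -0.6] q [ 0.55  0.62 -0.62  1.81  0.47  0.85 -0.35] w 0.7
x [0.058 0.998 0.001] y [ 0.998 -0.058  0.008] z [ 0.008  0.001 -1.   ]
```

Call:
{"api": "move_arm", "payload": {
  "series": [
    {"offset": [0,1.5,0],"rotation": [0,0,0.4],"hand": 0.4},
    {"offset": [0,1.5,0],"rotation": [0,0,0],"hand": 0.4},
    {"offset": [0,1.5,0],"rotation": [0,0,0],"hand": 0.4},
    {"offset": [0,1,0],"rotation": [0,0,0],"hand": 0.4},
    {"offset": [0,0,0],"rotation": [0,0,0],"hand": 0.4}
  ]
}}

```text
clock: 14.85
position: [0.5629, -0.094, 0.1322]
ee_rot: [2.273, 2.159, 0.007]
force: [-0.2, 0.1, 0.5]
width: 0.701
```

```bash
python3 -c "from h import *;st()"
```

```text
t 14.85 pos [ 0.5629 -0.094   0.1322] inbox mm [-20.1 -89.5 132.2] F [-0.2  0.1  0.5] q [ 0.54  0.62 -0.62  1.81  0.47  0.85 -0.35] w 0.7
x [ 0.052  0.999 -0.001] y [ 0.999 -0.052  0.008] z [ 0.008 -0.002 -1.   ]
```

Call:
{"api": "move_arm", "payload": {
  "series": [
    {"offset": [0,1.2,0],"rotation": [0,0,0],"hand": 0.4},
    {"offset": [0,0,0],"rotation": [0,0,0],"hand": 0.4},
    {"offset": [0,-3,0],"rotation": [0,0,0],"hand": 0.4},
    {"offset": [0,-8,0],"rotation": [0,0,0],"hand": 0.4},
    {"offset": [0,-15,1],"rotation": [0,0,0],"hand": 0.4},
    {"offset": [0,-15,2],"rotation": [0,0,0],"hand": 0.4},
    {"offset": [0,-5,25],"rotation": [0,0,0],"hand": 0.4},
    {"offset": [0,0,38],"rotation": [0,0,0],"hand": 0.4},
    {"offset": [0,0,40],"rotation": [0,0,0],"hand": 0.4},
    {"offset": [0,0,40],"rotation": [0,0,0],"hand": 0.4},
    {"offset": [0,10,40],"rotation": [0,0,0],"hand": 0.4},
    {"offset": [0,20,40],"rotation": [0,0,0],"hand": 0.4}
  ]
}}

```text
clock: 15.85
position: [0.5542, -0.1187, 0.3538]
ee_rot: [-2.277, -2.148, 0.008]
force: [0.8, -0.3, -0.2]
width: 0.699
```

Call:
{"api": "move_arm", "payload": {
  "series": [
    {"offset": [0,25,20],"rotation": [0,0,0],"hand": 0.4},
    {"offset": [0,25,0],"rotation": [0,0,0],"hand": 0.4},
    {"offset": [0,15,0],"rotation": [0,0,0],"hand": 0.4},
    {"offset": [0,0,0],"rotation": [0,0,0],"hand": 0.4},
    {"offset": [0,0,0],"rotation": [0,0,0],"hand": 0.4}
  ]
}}

```text
clock: 16.27
position: [0.5577, -0.05, 0.3867]
ee_rot: [2.282, 2.156, 0.012]
force: [0.9, -0.3, -0.7]
width: 0.702
```

```bash
python3 - <<'E'
from h import *
st()
c=snap("wrist"); pickle.dump(c,open("w13.pkl","wb")); cv2.imwrite("pics/w13.png",cv2.resize(c["pixels"][10:240,220:480,::-1],None,fx=2.5,fy=2.5,interpolation=cv2.INTER_CUBIC))
s=snap("scene"); cv2.imwrite("pics/c13.png",cv2.resize(s["pixels"][180:260,280:400,::-1],None,fx=6.6,fy=6.6,interpolation=cv2.INTER_CUBIC))
E
```

```text
t 16.27 pos [ 0.5577 -0.05    0.3867] inbox mm [-27.4 -45.7 386.7] F [ 0.9 -0.3 -0.7] q [ 0.6   0.35 -0.77  1.56  0.24  1.33 -0.25] w 0.7
x [0.057 0.998 0.004] y [ 0.998 -0.057  0.007] z [ 0.007  0.004 -1.   ]
```

View pics/w13.png

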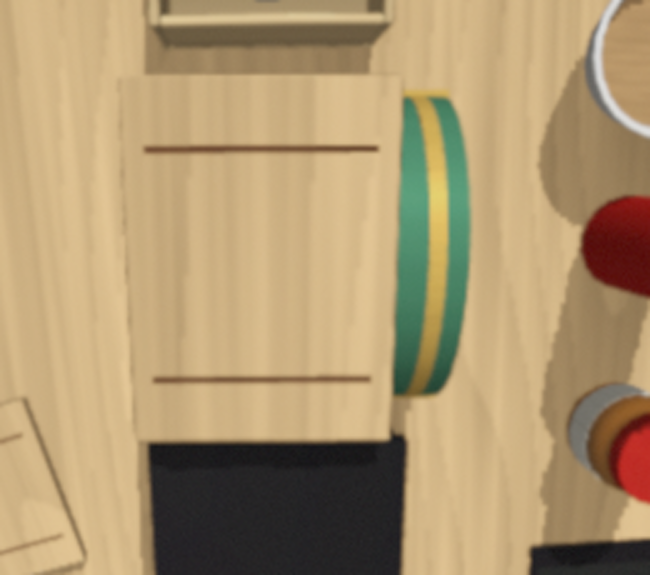

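View pics/c13.png

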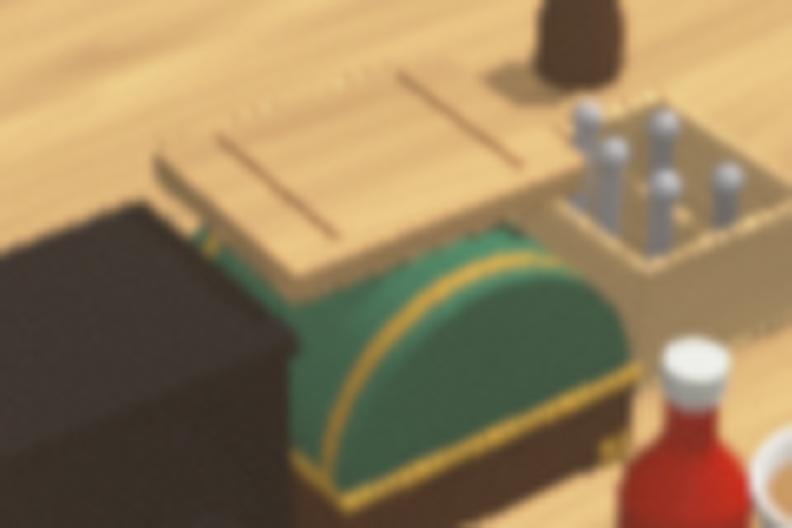

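```bash
cat > zo.py <<'E'
import sys
from h import *
c=pickle.load(open(sys.argv[1],"rb")); b=np.load("b.npy"); dy=float(sys.argv[3])/1e3; u0=int(sys.argv[4])
b=b.copy(); b[0]+=-np.sin(b[2])*dy; b[1]+=np.cos(b[2])*dy
im=cv2.resize(c["pixels"][30:205,u0:u0+60,::-1],None,fx=8,fy=8,interpolation=cv2.INTER_CUBIC)
P=lambda X:((proj(c,place(b,X))-[u0,30]+.5)*8)
a=np.linspace(-1.57,1.57,300)
cv2.polylines(im,[np.int32(P(np.c_[np.full(300,.075),.08*np.sin(a),.05+.08*np.cos(a)]))],False,(0,0,255),1)
for q in ((.078,.082,.05),(.078,-.082,.05)): cv2.circle(im,tuple(int(v) for v in P([q])[0]),4,(255,0,0),1)
cv2.polylines(im,[np.int32(P([(.051,-.0839,.127),(.03,-.0839,.127)]))],False,(0,255,255),1)
o=np.hstack([im[:580],im[-580:]]); cv2.imwrite(sys.argv[2],cv2.resize(o,(800,483)))
E
python3 zo.py w13.pkl pics/z13.png 2 365
```

```text
(no output)
```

View pics/z13.png

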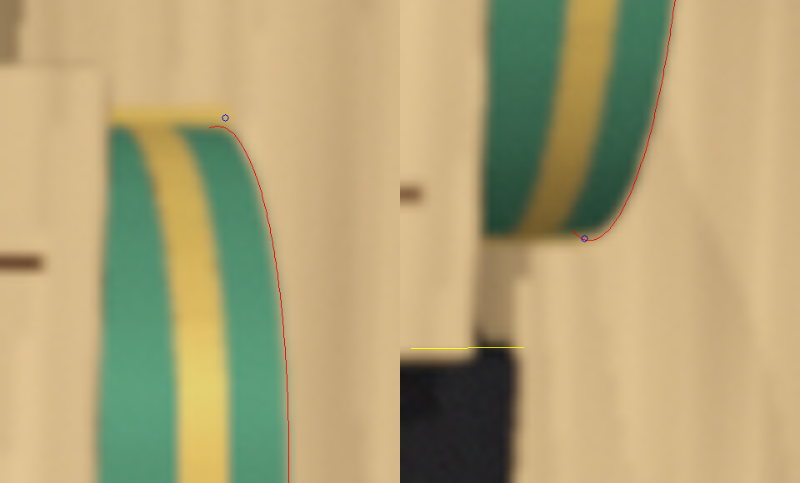

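```bash
cat > bf.py <<'E'
import sys
from h import *
c=pickle.load(open(sys.argv[1],"rb")); b=np.load("b.npy"); dy=float(sys.argv[2])/1e3
b[0]+=-np.sin(b[2])*dy; b[1]+=np.cos(b[2])*dy
L=[(-.06,.08),(.06,.08),(.06,-.08),(-.06,-.08)]
def X(p,z=.148):
    o=[]
    for x,y in L:
        cx=x*np.cos(p[2])-y*np.sin(p[2]); cy=x*np.sin(p[2])+y*np.cos(p[2]); o.append((p[0]+cx,p[1]+cy,z+cy*p[3]))
    return place(b,o)
obs=np.array(eval(sys.argv[3]))/2.5+[220,10]-.0
for k in range(2):
    r=least_squares(lambda p:(proj(c,X([*p[:3],p[3] if k else -p[1]/.08]))-obs).ravel(),[-.02,0,0,0][:3+k]); print("x y yaw (tilt)",r.x.round(4),r.fun.round(1))
E
python3 bf.py w12.pkl 2.3 "[(165,82),(452,78),(433,446),(178,447)]"
python3 bf.py w13.pkl 2.3 "[(122,78),(402,76),(390,440),(141,440)]"
python3 - <<'E'
# precise rows of board front/rear edges via gradient along columns, w12/w13
from h import *
for f in("w12.pkl","w13.pkl"):
    c=pickle.load(open(f,"rb")); g=c["pixels"].astype(float).sum(2)
    for col in(290,310,330,350):
        p=g[:,col]; d=np.abs(np.diff(p)); 
        print(f,col,"front",[(i,int(d[i])) for i in range(32,50) if d[i]>25],"rear",[(i,int(d[i])) for i in range(178,196) if d[i]>60])
E
```

```text
x y yaw (tilt) [-0.0203 -0.0054  0.0029] [-2.  -0.7  1.8 -0.5  0.2  0.6 -0.1  0.5]
x y yaw (tilt) [-0.0203 -0.005   0.0022  0.0309] [-1.5 -0.8  1.4 -0.6  0.6  1.1 -0.4  0.9]
x y yaw (tilt) [-0.0204 -0.0006  0.0012] [-1.2 -0.3  1.7 -0.5  0.8  0.1 -1.3  1.3]
x y yaw (tilt) [-0.0204 -0.0006  0.0013  0.0097] [-1.3 -0.3  1.7 -0.5  0.8  0.1 -1.3  1.2]
w12.pkl 290 front [] rear []
w12.pkl 310 front [(39, 27), (40, 70)] rear [(187, 101), (188, 162), (189, 102)]
w12.pkl 330 front [(39, 27), (40, 75)] rear [(187, 100), (188, 164), (189, 118)]
w12.pkl 350 front [(39, 34), (40, 63)] rear [(187, 92), (188, 168), (189, 128)]
w13.pkl 290 front [(38, 39), (39, 67)] rear [(185, 100), (186, 163), (187, 98)]
w13.pkl 310 front [(38, 29), (39, 75)] rear [(185, 118), (186, 164), (187, 98)]
w13.pkl 330 front [(38, 36), (39, 85)] rear [(185, 120), (186, 165), (187, 96)]
w13.pkl 350 front [(38, 50), (39, 95)] rear [(185, 126), (186, 167), (187, 80)]
```

Measured relative to the box in the same picture, the board's middle is within about 1 mm of the crown. Its yaw is 0.001, its fitted tilt 0.01 rad, and a gap to the stand is visible. One last side look, then I'll hand in.

```bash
python3 - <<'E'
from h import *
s=snap("side"); cv2.imwrite("pics/s14.png",cv2.resize(s["pixels"][120:270,180:400,::-1],None,fx=3.6,fy=3.6,interpolation=cv2.INTER_CUBIC))
c=snap("wrist")["pixels"].astype(int); o=pickle.load(open("w13.pkl","rb"))["pixels"].astype(int)
print("change since last wrist picture, max grey",np.abs(c-o)[:230].mean())
E
```

```text
change since last wrist picture, max grey 2.73265625
```

View pics/s14.png

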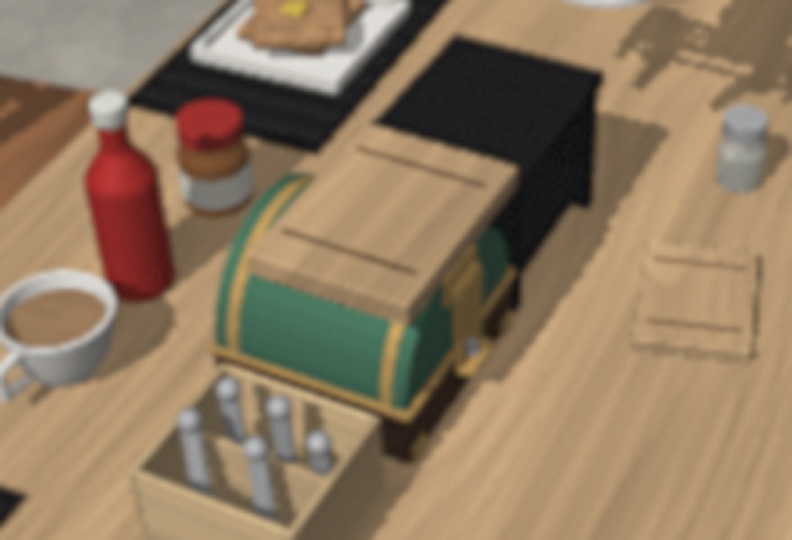

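The hasp is flat with the staple through it at (472,348). The board lies level on the crown, and the bystanders are where they were.

```bash
python3 -c "
from h import *
print(robot.job_done()); st()"
```

```text
the job is handed in; nothing more can be done
None
the job is handed in; nothing more can be done
```

I swung the hasp down onto its catch first. Then I slid the toast board off the stand with two fingers behind its rear edge, never lifting it, and backed the arm clear before handing in at about 16 s.

- **Hasp:** It lies flat over the catch, within about 0.03 rad in the wrist view, and the side view shows the staple through its slot.
- **Board:** Its middle is about 0.5 mm from the crown line (within about 1 mm). Its yaw relative to the box is about 0.001, its tilt about 0.01 rad or less, and it is clear of the stand.
- **First attempt fell short:** After the first push the board was still 4 to 5 mm short, probably still touching the stand's edge, so I went back and pushed it further.
- **Where the checks disagreed:** In the overhead wrist view, known edges of the box and stand appeared about 2 mm off from my first fit. I therefore judged the board's final position against the box in the same picture.
- **Bystanders:** In the side view, the bottle, jam jar, cup, salt pot and the small board look unmoved. I did not measure them.
- **At rest:** I compared two successive wrist pictures only roughly, and saw no sign of the board moving.

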